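# Make up two field test kits

## Task

Make up the two field test kits on the bench from the loose stock. The long case, with the slot, is the pH check kit: pack the spare electrode, the small white buffer bottle and the small beaker into it. The short case is the drop titration kit: pack the conical flask and the small amber dropper bottle into it. Seat each thing fully down in the foam cut-out that fits it (bottles and glassware upright, the electrode lying in its slot, either way round) and leave the large amber bottle and the large beaker that stand among the stock where they are.

Things in the scene. Friction and masses are not known exactly. Their poses are not given: they have to be found in the camera images.
- case_long: Fixed open case 152 (x) x 208 (y) x 32 high, dark foam top at z 30; handle on its -x side. Origin: centre of underside. Cut-outs (own frame, mm): buffer bottle, round 52 wide at (36,-62); small beaker, round 55 at (36,62); floors z 8. Electrode slot along y at (-36,0), 164 x 23, floor z 12 (electrode axis then z 20); finger recess over it x -72..0, y -22..22, down to z 8.
- case_short: Fixed open case 104 (x) x 156 (y) x 32 mm high, dark foam top at z 30; handle on its -x side. Origin: centre of underside, z up. Cut-outs (own frame, mm): conical flask, round 71 wide at (0,-27); dropper bottle, round 36 wide at (0,43). Floors at z 8, mouths chamfered 4 mm (so in the long case).
- electrode_mid (a point): Spare electrode lying on the bench: rod 152 mm long, 12 to 16 mm thick (12 at mid-length), black with an orange-red cap at one end, 70 g. This point is on its axis at mid-length, 8 mm above the bench; its y axis runs along the rod. It may roll, so its x and z axes tell nothing.
- buffer_bottle: Small white plastic bottle with a screw cap, upright, 44 mm wide, 99 mm tall (straight body to about 75 mm, cap 30 mm wide). Origin: centre of the underside. About 70 to 140 g.
- beaker_small: The smaller clear glass beaker, upright, 60 mm tall; straight wall 47 mm across outside up to z 53, rim 52 to 57 mm with a spout to its -y. Origin: underside, middle of the whole outline; the round body's axis is at its (0, +2.5) mm. About 40 g.
- flask: Clear glass conical flask, upright, base 63 mm wide, 102 mm tall, tapering to a neck about 30 mm wide at the top. Origin: centre of the underside. About 85 to 140 g. Grip it by the neck, 80 to 95 mm up.
- dropper_bottle: Small amber glass dropper bottle with black cap, upright, 28 mm wide, 67 mm tall (body to about 50 mm, cap 18 mm wide). Origin: centre of the underside. About 35 g.
- amber_large: Bystander, to stay where it stands: large amber bottle with black cap, upright, 60 mm wide, 129 mm tall, 0.3 kg. Origin: centre of the underside.
- beaker_large: Bystander, to stay where it stands: the larger clear glass beaker, upright, 65 x 70 mm at the rim, 78 mm tall, 80 g. Origin: underside, middle of its outline.

How it is judged (in metres and radians):
At the end, for the whole second after the job is handed in: Each thing seated in its own cut-out: centre within 10 mm in x and y, upright things within 0.15 rad with underside under 14 mm, electrode's mid-point under 25 mm and along the slot within 0.12 rad; at rest. Large amber bottle and large beaker upright, within 30 mm of their start (x of buffer_bottle in the frame of case_long between 0.026 and 0.046 m and y of buffer_bottle in the frame of case_long between -0.072 and -0.052 m and z of each of buffer_bottle, beaker_small in the frame of case_long below 0.014 m and angle between each of buffer_bottle, beaker_small, flask, dropper_bottle, amber_large, beaker_large's own z axis and vertical below 0.15 rad and linear speed of each of buffer_bottle, beaker_small, flask, dropper_bottle below 0.02 m/s and x of beaker_small in the frame of case_long between 0.026 and 0.046 m and y of beaker_small in the frame of case_long between 0.052 and 0.072 m and x of flask in the frame of case_short between -0.01 and 0.01 m and y of flask in the frame of case_short between -0.037 and -0.017 m and z of each of flask, dropper_bottle in the frame of case_short below 0.014 m and x of dropper_bottle in the frame of case_short between -0.01 and 0.01 m and y of dropper_bottle in the frame of case_short between 0.033 and 0.053 m and x of electrode_mid in the frame of case_long between -0.046 and -0.026 m and y of electrode_mid in the frame of case_long between -0.01 and 0.01 m and z of electrode_mid in the frame of case_long below 0.025 m and angle between the y axis of electrode_mid and the y axis of case_long, either way round below 0.12 rad and distance of each of amber_large, beaker_large from where it was at the start of the episode below 0.03 m); the robot touches nothing.
It fails at once if the large amber bottle or the large beaker is pushed away (over 30 mm) or knocked over (distance of any of amber_large, beaker_large from where it was at the start of the episode above 0.03 m or angle between any of amber_large, beaker_large's own z axis and vertical above 0.5 rad).
It also fails if it takes over 128 s, if anything falls off the work surface, if the arm or the gripper's body presses on something with over 40 N, if the wrist force passes 120 N, or if a joint passes its speed limit or range.

## Robot

A 6-joint arm with a two-finger parallel gripper is mounted at the origin on a cart in front of the work surface, level with it; the furniture and walls round the work are solid. World frame = base frame: x ahead of the robot, y to its left, z up, the work surface at z = 0. Lengths are in m, angles in degrees, forces in N, time in s.
With the tool pointing down it reaches from about 0.4 to 0.825 m from the base axis. Payload 7 kg.
Tool frame: the origin (TCP) lies midway between the tips of the shut fingers; the grasp point (between the pads) lies 19 mm behind it; z points along the fingers, y is the line along which they close (so a half turn about z gives the same grasp; the last joint's range is limited). The gripper opens to 88 mm and grips with 3 to 60 N. Pads are 19 mm wide; open, the fingers measure 130 mm over their backs; the gripper's body (78 mm by 193 mm) begins 47 mm behind the grasp point.
Start: joints at [92.596, 20.546, 0.682, 0, -70.136, -16.507], TCP at [0.162, 0.655, 0.227] pointing down, gripper open.
Joint ranges: [-176.03, 176.03], [-82.01, 121.73], [-58.28, 71.71], [-173.87, 95.51], [-174.79, -0.11], [-173.66, 173.66]. Speed limits (degrees/s): [136.94, 136.94, 172.46, 180, 180, 180].

## Interface

Orientations are given as [roll, pitch, yaw] about the fixed x, y, z axes, in that order (R = Rz(yaw) Ry(pitch) Rx(roll)).
In Python, from plant import ctrl gives the robot as it stands. The module is installed in compiled form; this text tells all that it offers.
- The arm moves only by the tool send_rows, never from a script. Its argument "plan" is a list that holds one entry, the list of rows, each a list of 6 numbers: the shift along the tool's x, y, z in parts of the range, where 1.0 means 750 mm, then the turn, a rotation vector about the tool's x, y, z in shares of 120 degrees (1.0 is 120 degrees). A call has 1 to 8 rows; each row is the pose to reach, as a shift and turn from the pose commanded when the call began, along the tool's axes at that moment; what a row does not reach only later rows make up. A row lasts 1/12 s, in which the tool goes at most 41.7 mm and 7.16 degrees, less where a joint would pass 70% of its speed; a pose out of reach is approached as far as the arm can. A call with a gripper value outside its range is refused whole. "fingers" is the opening, from 0 (shut) to 1 (fully open), set as the call begins (left out, the last holds). The fingers move at their own pace and stop on an object; the grip force is fixed at half the most. Time passes only in rows, so rows that repeat a pose let the fingers close. It gives the time, the measured TCP pose, the force, the opening and the grip force at its end, in the units of the state.
- ctrl.get_obs(): the state, without advancing time (a new reading comes with each control period).
- ctrl.snapshot(name): name is "scene" or "top" or "wrist"; returns a dict with "img" (420x560x3 uint8, red, green, blue), "K" (3x3 intrinsics, pixels), "k1" (the pictures are not rectified: a ray, as slopes to the right and down, at radius r is drawn at 1 + k1 r^2 times it, then the intrinsics apply), "pose" (4x4, takes a point from camera to world coordinates). Camera axes: x right, y down, z forward; pixel columns grow to the right and rows downward; lengths in m; the calibration is good to about 2 mm. A picture is of the moment at which its call begins. There is no depth.
- ctrl.close_job(): hands the job in; it is judged then, once.
The state is a dict: "clock": time; "joint_pos": joint angles; "qvel": joint speeds; "tau": joint torques, N m; "tool_pos": TCP position; "orientation": TCP orientation; "force": force on the tool from outside, world axes, zero at the start; "moment": the same for the moment, N m; "opening": finger opening in m; "gripper_force": force on a finger pad.
Only numpy, scipy, OpenCV 4.12 (cv2) and the standard library are available. Lean on these libraries where they do the work, as an engineer would, in place of code of your own. Each camera call takes 0.05 s, during which the arm holds its last target. There are 200 camera calls.

## Working session

There is one attempt and no reset: what is moved stays moved. The work goes in short steps, Python scripts to look and compute and a tool call to move; the robot and the scene stay as the last step left them, time stands still between calls to the robot, and variables do not carry over. Pictures are saved under pics/ and viewed, at most 14 in all, crops included, and the job is handed in when it is done.

Besides the shell and the picture viewer there is one more tool, called as name([rows], argument=value, ...), one row to a line, values as JSON. send_rows: Moves the arm, as the interface text tells. Its arguments: {"type":"object","properties":{"plan":{"type":"array","items":{"type":"array","items":{"type":"array","items":{"type":"number"}}}},"fingers":{"type":"number"}},"required":["plan"]}

```bash
mkdir -p pics; python3 - <<'E'
from plant import ctrl
import cv2,pickle
o=ctrl.get_obs();print({k:o[k] for k in('clock','tool_pos','orientation','opening','force')})
for n in('scene','top','wrist'):
    s=ctrl.snapshot(n);pickle.dump(s,open(f'pics/{n}0.pkl','wb'));cv2.imwrite(f'pics/{n}0.png',s['img'][:,:,::-1])
    print(n,s['K'].tolist(),s['k1'],s['pose'].round(3).tolist())
    if n=='top':cv2.imwrite('pics/top0b.png',cv2.resize(s['img'][:,:,::-1],(800,600),interpolation=cv2.INTER_CUBIC))
E
```

```text
{'clock': 0.0, 'tool_pos': array([0.16216645, 0.65471632, 0.22562846]), 'orientation': array([ 1.79905631e+02, -5.44409589e-03, -1.39184794e+01]), 'opening': 0.08744439805884732, 'force': array([-0.6535664 ,  0.76062183, -0.54628189])}
scene [[431.4968995302996, 0.0, 282.0640837584859], [0.0, 431.4968995302996, 210.78851937818234], [0.0, 0.0, 1.0]] -0.13288407662345625 [[0.889, -0.195, 0.413, 0.139], [-0.457, -0.361, 0.813, -0.776], [-0.009, -0.912, -0.41, 0.425], [0.0, 0.0, 0.0, 1.0]]
top [[409.87412186330687, 0.0, 281.4974177590296], [0.0, 409.87412186330687, 205.8767926971868], [0.0, 0.0, 1.0]] -0.11946917265424312 [[-0.001, -0.983, 0.184, 0.38], [-0.999, -0.006, -0.039, 0.017], [0.039, -0.184, -0.982, 1.003], [0.0, 0.0, 0.0, 1.0]]
wrist [[328.5773905108661, 0.0, 284.78523905751484], [0.0, 328.5773905108661, 211.31712551719846], [0.0, 0.0, 1.0]] -0.07083447261504933 [[-0.241, -0.931, -0.273, 0.237], [-0.971, 0.231, 0.067, 0.637], [0.001, 0.281, -0.96, 0.385], [0.0, 0.0, 0.0, 1.0]]
```

View pics/top0b.png

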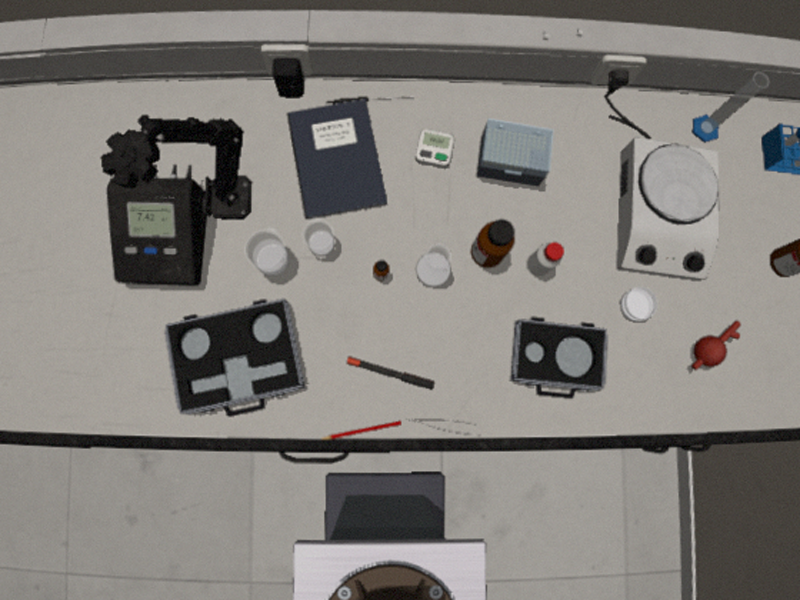

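View pics/scene0.png

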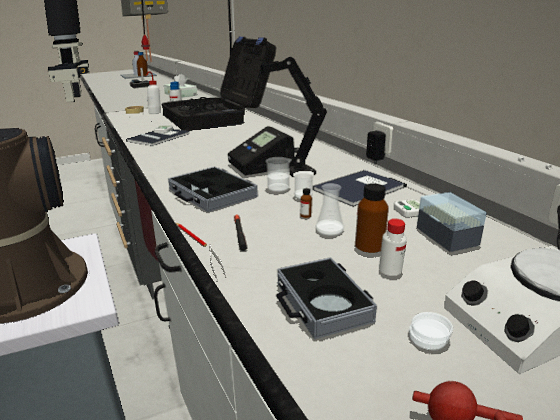

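The top view shows all the stock in a row, at 800-px view positions: large beaker (270,255), small beaker (320,240), dropper (381,270), flask (434,266), large amber bottle (494,243) and buffer bottle with red cap (549,258). The electrode runs (348,360)–(433,383). The long case is at (235,355) and the short case at (560,355). I'll enlarge crops for measuring.

```bash
python3 - <<'E'
import cv2
i=cv2.imread('pics/top0.png')
def crop(x,y,w,h,s,n):
    c=cv2.resize(i[y:y+h,x:x+w],None,fx=s,fy=s,interpolation=cv2.INTER_CUBIC)
    for k in range(0,w,10):
        cv2.line(c,(k*s,0),(k*s,8 if (x+k)%50 else 20),(0,255,255),1)
        if (x+k)%50==0: cv2.putText(c,str(x+k),(k*s+2,20),0,.4,(0,255,0),1)
    for k in range(0,h,10):
        cv2.line(c,(0,k*s),(8,k*s),(0,255,255),1)
        if (y+k)%50==0: cv2.putText(c,str(y+k),(10,k*s),0,.4,(0,255,0),1)
    return c
import numpy as np
a=crop(165,145,240,60,3,0);b=crop(110,205,200,90,4,0)
cv2.imwrite('pics/c1.png',np.vstack([cv2.copyMakeBorder(crop(240,150,160,60,5,0),0,0,0,0,0),crop(165,150,160,60,5,0)]))
cv2.imwrite('pics/c2.png',b)
cv2.imwrite('pics/c3.png',crop(230,215,200,70,4,0))
E
```

```text
(no output)
```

View pics/c1.png

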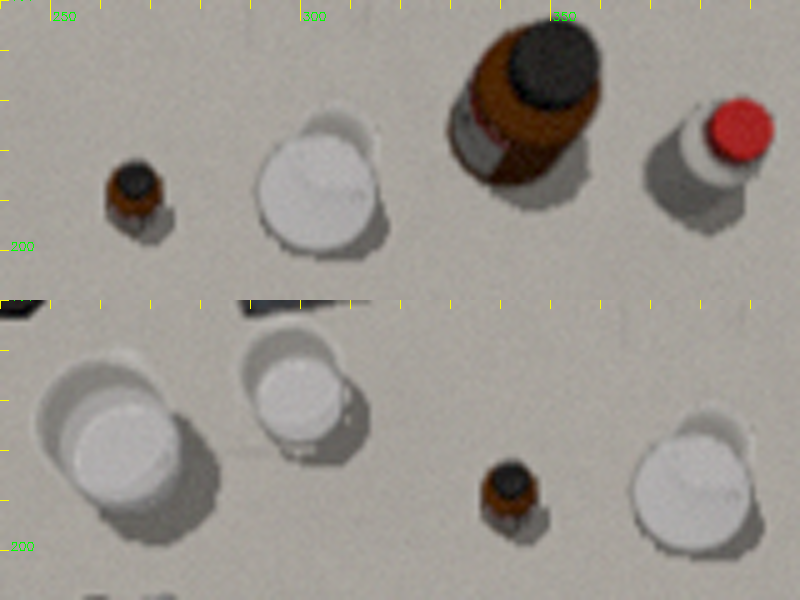

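View pics/c2.png

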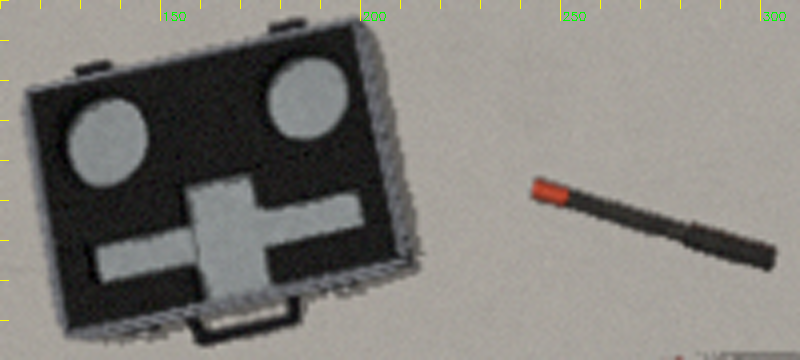

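View pics/c3.png

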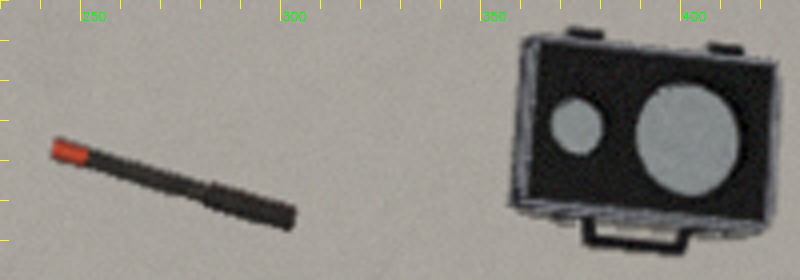

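Readings from the crops (full-image px):
- Buffer cap top (388.2,175.8)
- Dropper cap top (267.2,186)
- Flask base disc (303.6,188)
- Small beaker base disc (225,170)
- Electrode ends (243.5,251.8) and (303.2,269.5)

I'll fit the case poses from their light cut-out floors.

```bash
cat > h.py <<'E'
import numpy as np,cv2,pickle
from scipy.optimize import minimize
D=lambda s:np.array([s['k1'],0,0,0.])
def ray(s,uv):
    n=cv2.undistortPointsIter(np.array(uv,float).reshape(-1,1,2),s['K'],D(s),None,None,(3,50,1e-9)).reshape(-1,2)
    return np.c_[n,np.ones(len(n))]@s['pose'][:3,:3].T
def at(s,uv,z):
    d=ray(s,uv);c=s['pose'][:3,3];return c+d*((z-c[2])/d[:,2])[:,None]
def proj(s,P):
    T=np.linalg.inv(s['pose']);r=cv2.Rodrigues(T[:3,:3])[0]
    return cv2.projectPoints(np.array(P,float).reshape(-1,1,3),r,T[:3,3],s['K'],D(s))[0].reshape(-1,2)
LONG=dict(c=[(36,-62,26),(36,62,27.5)],r=[(-47.5,-24.5,-82,82,12),(-72,0,-22,22,8)])
SHORT=dict(c=[(0,-27,35.5),(0,43,18)],r=[])
def model(s,uv,case,p):
    x,y,a=p;c,q=np.cos(a),np.sin(a)
    def loc(z):
        w=at(s,uv,z/1e3)[:,:2]-[x,y];return np.c_[c*w[:,0]+q*w[:,1],-q*w[:,0]+c*w[:,1]]*1e3
    sg=lambda d:1/(1+np.exp(-d/1.0))
    top,mid,f8,f12=loc(30),loc(26),loc(8),loc(12);m=np.zeros(len(uv))
    for X,Y,R in case['c']:
        g=lambda L,k:R+k-np.hypot(L[:,0]-X,L[:,1]-Y)
        m=np.maximum(m,sg(np.minimum(np.minimum(g(top,4),g(mid,0)),g(f8,0))))
    def box(L,b,k=0):return np.min([L[:,0]-b[0]+k,b[1]+k-L[:,0],L[:,1]-b[2]+k,b[3]+k-L[:,1]],0)
    if case['r']:
        b=case['r'];t=np.maximum(box(top,b[0]),box(top,b[1]))
        m=np.maximum(m,sg(np.minimum(t,np.maximum(box(f12,b[0]),box(f8,b[1])))))
    return m
def fit(s,case,p0,roi):
    u0,v0,u1,v1=roi;g=cv2.cvtColor(s['img'],cv2.COLOR_RGB2GRAY)
    U,V=np.meshgrid(np.arange(u0,u1),np.arange(v0,v1));uv=np.c_[U.ravel(),V.ravel()]
    I=g[v0:v1,u0:u1].ravel()/255.
    def cost(q):
        m=model(s,uv,case,(q[0]/1e3,q[1]/1e3,q[2]/100))
        xy=at(s,uv,.03)[:,:2]-[q[0]/1e3,q[1]/1e3]
        return -np.corrcoef(m,I)[0,1]
    q0=np.array([p0[0]*1e3,p0[1]*1e3,p0[2]*100])
    r=minimize(cost,q0,method='Nelder-Mead',options=dict(initial_simplex=q0+np.array([[0,0,0],[8,0,0],[0,8,0],[0,0,8]]),xatol=.01,fatol=1e-6,maxiter=400))
    return r.x,r.fun
E
python3 - <<'E'
from h import *
s=pickle.load(open('pics/top0.pkl','rb'));sc=pickle.load(open('pics/scene0.pkl','rb'))
pts=dict(buffer=((388.2,175.8),.099),drop=((267.2,186),.067),flask=((303.6,188),.003),beaker=((225,170),.003),e1=((243.5,251.8),.008),e2=((303.2,269.5),.008))
for k,(uv,z) in pts.items():
    w=at(s,[uv],z);print(k,w.round(4),'scene',proj(sc,[*w]).round(0), 'base',proj(sc,[[*w[0,:2],0]]).round(0))
# rough case centres and yaw; ROI restricted to foam interior by masking outer bright bench
from math import radians
for nm,case,cs,roi in(('long',LONG,(166,249),None),('short',SHORT,(392,248),None)):
    w=at(s,[cs],.03)[0]
    H,W=s['img'].shape[:2]
    # polygon mask of foam
    poly=np.array([(39,97),(350,29),(396,258),(76,322)])/4.+[110,205] if nm=='long' else np.array([(546,46),(772,70),(763,216),(534,200)])/4.+[230,215]
    mk=np.zeros((H,W),np.uint8);cv2.fillPoly(mk,[poly.round().astype(int)],1)
    V,U=np.nonzero(mk);uv=np.c_[U,V];I=cv2.cvtColor(s['img'],cv2.COLOR_RGB2GRAY)[V,U]/255.
    best=None
    for a in (-.3,-.15,0,.15,.3):
        q0=np.array([w[0]*1e3,w[1]*1e3,a*100])
        f=lambda q:-np.corrcoef(model(s,uv,case,(q[0]/1e3,q[1]/1e3,q[2]/100)),I)[0,1]
        r=minimize(f,q0,method='Nelder-Mead',options=dict(initial_simplex=q0+np.array([[0,0,0],[10,0,0],[0,10,0],[0,0,8]])))
        if best is None or r.fun<best.fun:best=r
    x,y,a=best.x/[1e3,1e3,100];print(nm,x.round(4),y.round(4),'yaw',np.degrees(a).round(2),best.fun)
    for t in([(36,-62),(36,62),(-36,0)] if nm=='long' else [(0,-27),(0,43)]):
        print(t,(x+(np.cos(a)*t[0]-np.sin(a)*t[1])/1e3).round(4),(y+(np.sin(a)*t[0]+np.cos(a)*t[1])/1e3).round(4))
E
```

```text
buffer [[ 0.6214 -0.2665  0.099 ]] scene [[396. 222.]] base [[390. 270.]]
drop [[0.602  0.0138 0.067 ]] scene [[306. 189.]] base [[305. 216.]]
flask [[ 0.6128 -0.0778  0.003 ]] scene [[331. 229.]] base [[331. 231.]]
beaker [[0.6579 0.1202 0.003 ]] scene [[303. 195.]] base [[303. 196.]]
e1 [[0.4523 0.0702 0.008 ]] scene [[236. 217.]] base [[237. 220.]]
e2 [[ 0.4098 -0.0742  0.008 ]] scene [[243. 248.]] base [[244. 252.]]
long 0.4565 0.2607 yaw 12.91 -0.9804888768468781
(36, -62) 0.5055 0.2083
(36, 62) 0.4777 0.3292
(-36, 0) 0.4214 0.2527
short 0.4605 -0.29 yaw -6.42 -0.973933096234744
(0, -27) 0.4575 -0.3168
(0, 43) 0.4653 -0.2473
```

The manual's scale: shifts go in shares of 750 mm and turns go in shares of 120 degrees. Converting my numbers, 28 cm / 75 = 0.3733, 16.5 cm / 75 = 0.22, 48 degrees / 120 = 0.4.

send_rows([
  [[0.0467, 0.0267, 0, 0, 0, 0.05], [0.0933, 0.0533, 0, 0, 0, 0.1], [0.14, 0.08, 0, 0, 0, 0.15], [0.1867, 0.1067, 0, 0, 0, 0.2], [0.2333, 0.136, 0, 0, 0, 0.25], [0.28, 0.164, 0, 0, 0, 0.3], [0.3267, 0.192, 0, 0, 0, 0.35], [0.3733, 0.22, 0, 0, 0, 0.4]],
], fingers=0.5)

```text
clock: 0.82
tool_pos: [0.3953, 0.426, 0.2266]
orientation: [180.0, 0.0, -62.2]
force: [0.5, 0.3, -0.1]
opening: 0.0451
gripper_force: 0.0
```

```bash
cat > go.py <<'E'
import sys,numpy as np
from scipy.spatial.transform import Rotation as R
from plant import ctrl
# args: x y z(mm) yaw(deg) quads -> shift cm / turn, chained
o=ctrl.get_obs();p=o['tool_pos']*100;r=R.from_euler('xyz',o['orientation'],degrees=True)
print(o['clock'],(p*10).round(1),o['orientation'].round(1),'open',round(o['opening']*1e3,1),'grip',np.round(o['gripper_force'],1),'F',o['force'].round(1),'q',o['joint_pos'].round(0))
a=list(map(float,sys.argv[1:]))
for i in range(0,len(a),4):
    q=np.array(a[i:i+3])/10;t=R.from_euler('xyz',[180,0,a[i+3]],degrees=True)
    print((r.inv().apply(q-p)).round(2),np.degrees((r.inv()*t).as_rotvec()).round(1));p,r=q,t
E
python3 go.py 431 -2 120 -106.4
```

```text
0.8167 [395.3 426.  226.6] [180.    0.  -62.2] open 45.1 grip 0.0 F [ 0.5  0.3 -0.1] q [ 66.  12. -11.  -0. -67. -39.]
[39.52 16.81 10.66] [ 0.   0.  44.2]
```

Scaled: 28.8 cm / 75 = 0.384, 25.2 cm / 75 = 0.336, 44.2 degrees / 120 = 0.3683.

send_rows([
  [[0.048, 0.02, 0.0133, 0, 0, 0.05], [0.096, 0.04, 0.0267, 0, 0, 0.1], [0.144, 0.0613, 0.04, 0, 0, 0.15], [0.192, 0.0813, 0.0533, 0, 0, 0.2], [0.24, 0.1013, 0.0667, 0, 0, 0.25], [0.288, 0.1227, 0.0773, 0, 0, 0.3], [0.336, 0.1427, 0.0907, 0, 0, 0.35], [0.384, 0.1627, 0.104, 0, 0, 0.3683]],
])

```text
clock: 1.48
tool_pos: [0.422, 0.1144, 0.1484]
orientation: [-180.0, 0.0, -106.4]
force: [0.7, -0.3, 0.0]
opening: 0.0441
gripper_force: 0.0
```

```bash
python3 go.py 431 -2 120 -106.4; python3 - <<'E'
from h import *
from plant import ctrl
s=ctrl.snapshot('wrist');pickle.dump(s,open('pics/w1.pkl','wb'));cv2.imwrite('pics/w1.png',s['img'][:,:,::-1])
print(proj(s,[[.4523,.0702,.008],[.4098,-.0742,.008],[.431,-.002,.008]]).round(0))
E
```

```text
1.4833 [422.  114.4 148.4] [-180.     0.  -106.4] open 44.1 grip 0.0 F [ 0.7 -0.3  0. ] q [ 41.   2. -34.  -0. -54. -58.]
[10.91 -4.16  2.83] [-0.  0. -0.]
[[240. 163.]
 [234. -21.]
 [237.  75.]]
```

View pics/w1.png

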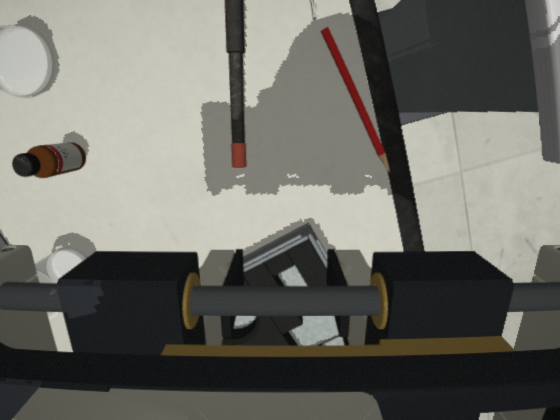

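The wrist picture shows the orange cap end at (239,167), against a prediction of (240,163). The electrode estimate is good to about 2 mm, so I'll pick it.

send_rows([
  [[0.04, -0.016, 0.0133, 0, 0, 0], [0.08, -0.032, 0.0267, 0, 0, 0], [0.12, -0.0467, 0.04, 0, 0, 0], [0.144, -0.0555, 0.0667, 0, 0, 0], [0.144, -0.0555, 0.1067, 0, 0, 0], [0.144, -0.0555, 0.1467, 0, 0, 0], [0.144, -0.0555, 0.18, 0, 0, 0], [0.144, -0.0555, 0.1933, 0, 0, 0]],
])

```text
clock: 2.2
tool_pos: [0.4305, -0.0002, 0.0008]
orientation: [179.8, -0.1, -106.2]
force: [-0.4, -0.3, -0.3]
opening: 0.0438
gripper_force: 0.0
```

send_rows([
  [[0, 0, 0, 0, 0, 0], [0, 0, 0, 0, 0, 0], [0, 0, 0, 0, 0, 0], [0, 0, 0, 0, 0, 0], [0, 0, 0, 0, 0, 0], [0, 0, 0, 0, 0, 0]],
], fingers=0)

```text
clock: 2.7
tool_pos: [0.4327, 0.0011, 0.004]
orientation: [-180.0, 0.0, -106.1]
force: [-0.6, 0.8, 1.7]
opening: 0.0106
gripper_force: 30.0
```

Scaled: -8 cm / 75 = -0.1067, -7 cm / 75 = -0.0933.

send_rows([
  [[0, 0, -0.0133, 0, 0, 0], [0, 0, -0.0333, 0, 0, 0], [0, 0, -0.0533, 0, 0, 0], [0, 0, -0.0733, 0, 0, 0], [0, 0, -0.0933, 0, 0, 0], [0, 0, -0.1067, 0, 0, 0]],
])

```text
clock: 3.2
tool_pos: [0.4328, 0.0011, 0.0852]
orientation: [-179.9, 0.1, -106.1]
force: [0.2, -0.1, -0.8]
opening: 0.0109
gripper_force: 30.0
```

```bash
python3 go.py 421.4 252.7 85 -77.1
```

```text
3.2 [432.8   1.1  85.2] [-1.799e+02  1.000e-01 -1.061e+02] open 10.9 grip 30.0 F [ 0.2 -0.1 -0.8] q [ 26.   6. -40.   0. -44. -43.]
[-23.86   8.07   0.04] [ -0.1   0.  -29. ]
```

Scaled: -23.86 cm / 75 = -0.3181, 8.07 cm / 75 = 0.1076, -29 degrees / 120 = -0.2417.

send_rows([
  [[-0.04, 0.0133, 0, 0, 0, -0.0333], [-0.08, 0.0267, 0, 0, 0, -0.0667], [-0.12, 0.04, 0, 0, 0, -0.1], [-0.16, 0.0533, 0, 0, 0, -0.1333], [-0.2, 0.0667, 0, 0, 0, -0.1667], [-0.24, 0.0813, 0, 0, 0, -0.2], [-0.28, 0.0947, 0, 0, 0, -0.225], [-0.3181, 0.1076, 0, 0, 0, -0.2417]],
])

```text
clock: 3.87
tool_pos: [0.4206, 0.2543, 0.0839]
orientation: [-180.0, 0.0, -76.9]
force: [0.8, -0.4, -1.2]
opening: 0.0113
gripper_force: 30.0
```

Scaled: 0.5 cm / 75 = 0.0067, 0.2 cm / 75 = 0.0027.

send_rows([
  [[0, 0, 0.0027, 0, 0, 0], [0, 0, 0.0067, 0, 0, 0], [0, 0, 0.0067, 0, 0, 0]],
])

```text
clock: 4.12
tool_pos: [0.4203, 0.252, 0.0779]
orientation: [179.9, -0.0, -77.1]
force: [0.4, -0.3, -1.4]
opening: 0.0109
gripper_force: 30.0
```

```bash
python3 go.py 421.4 252.7 15 -77.1;python3 - <<'E'
from h import *
from plant import ctrl
for n in('wrist','top'):
    s=ctrl.snapshot(n);im=s['img'];pickle.dump(s,open(f'pics/{n}2.pkl','wb'))
    h=cv2.cvtColor(im,cv2.COLOR_RGB2HSV);m=cv2.inRange(h,(0,130,90),(12,255,255))
    k,l,st,c=cv2.connectedComponentsWithStats(m)
    for i in range(1,k):
        if st[i,4]>25:print(n,st[i],c[i].round(1))
    if n=='wrist':cv2.imwrite('pics/w2.png',im[:,:,::-1])
    else:cv2.imwrite('pics/t2.png',cv2.resize(im[190:300,90:290,::-1],None,fx=4,fy=4,interpolation=2))
E
```

```text
4.1167 [420.3 252.   77.9] [179.9  -0.  -77.1] open 10.9 grip 30.0 F [ 0.4 -0.3 -1.4] q [ 54.  12. -33.  -0. -45. -41.]
[-0.05 -0.13  6.29] [ 0.1 -0.  -0. ]
wrist [471   0  14  39 432] [477.9  19.2]
top [382 170  13  12 110] [387.9 175.3]
top [486 225  32  33 385] [500.6 242.6]
top [231 295  50  12 106] [254.7 300.6]
```

View pics/w2.png

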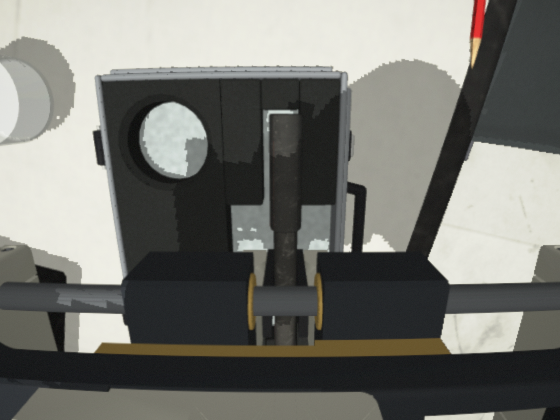

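The wrist picture shows the rod end at (285,112) held over the slot, which is aligned with it. I'll check how well it is centred along the slot.

```bash
python3 - <<'E'
from h import *
s=pickle.load(open('pics/wrist2.pkl','rb'));a=np.radians(12.91)
def loc(w):
    d=w[:,:2]-[.4565,.2607];return (np.c_[np.cos(a)*d[:,0]+np.sin(a)*d[:,1],-np.sin(a)*d[:,0]+np.cos(a)*d[:,1]]*1e3).round(1)
print('rod end, mid', loc(at(s,[(285,113),(286,235)],.082)))
print('slot corners z30',loc(at(s,[(263,109),(300,109)],.030)),'hole edges z30',loc(at(s,[(138,140),(208,142)],.03)))
E
```

```text
rod end, mid [[-36.8 -77.5]
 [-37.3 -18.6]]
slot corners z30 [[-23.5 -80.2]
 [-45.9 -80.2]] hole edges z30 [[ 55.4 -62.4]
 [ 11.  -60.6]]
```

Scaled: 6.1 cm / 75 = 0.0813, 1.2 cm / 75 = 0.016.

send_rows([
  [[-0.0033, -0.002, 0, 0, 0, 0], [-0.0033, -0.002, 0.016, 0, 0, 0], [-0.0033, -0.002, 0.032, 0, 0, 0], [-0.0033, -0.002, 0.048, 0, 0, 0], [-0.0033, -0.002, 0.0613, 0, 0, 0], [-0.0033, -0.002, 0.072, 0, 0, 0], [-0.0033, -0.002, 0.0787, 0, 0, 0], [-0.0033, -0.002, 0.0813, 0, 0, 0]],
])

```text
clock: 4.88
tool_pos: [0.4219, 0.2548, 0.017]
orientation: [180.0, -0.0, -77.1]
force: [0.6, -0.3, -0.5]
opening: 0.0111
gripper_force: 30.0
```

send_rows([
  [[0, 0, 0, 0, 0, 0], [0, 0, 0, 0, 0, 0]],
])

```text
clock: 5.05
tool_pos: [0.4222, 0.2554, 0.0179]
orientation: [-180.0, 0.0, -77.1]
force: [-0.9, 0.1, -0.4]
opening: 0.0107
gripper_force: 30.0
```

send_rows([
  [[0, 0, 0.0013, 0, 0, 0], [0, 0, 0.0013, 0, 0, 0], [0, 0, 0.0013, 0, 0, 0], [0, 0, 0.0013, 0, 0, 0]],
], fingers=0.24)

```text
clock: 5.38
tool_pos: [0.4221, 0.2554, 0.0169]
orientation: [-180.0, 0.0, -77.1]
force: [0.1, -0.4, 0.5]
opening: 0.0206
gripper_force: 0.0
```

Scaled: -16 cm / 75 = -0.2133, -15 cm / 75 = -0.2.

send_rows([
  [[0, 0, -0.02, 0, 0, 0], [0, 0, -0.0467, 0, 0, 0], [0, 0, -0.0933, 0, 0, 0], [0, 0, -0.1467, 0, 0, 0], [0, 0, -0.2, 0, 0, 0], [0, 0, -0.2133, 0, 0, 0]],
])

```text
clock: 5.88
tool_pos: [0.4243, 0.2573, 0.1832]
orientation: [-179.5, 0.3, -77.0]
force: [1.3, 0.9, -0.0]
opening: 0.021
gripper_force: 0.0
```

```bash
python3 go.py 657.9 120.2 178 -90 657.9 120.2 27 -90
```

```text
5.8833 [424.3 257.3 183.2] [-179.5    0.3  -77. ] open 21.0 grip 0.0 F [ 1.3  0.9 -0. ] q [ 54.   5. -25.   0. -59. -41.]
[ 18.6  -19.69   0.6 ] [-0.4  0.3 13. ]
[ 0.  -0.  15.1] [0. 0. 0.]
```

```bash
python3 - <<'E'
from h import *
from plant import ctrl
s=ctrl.snapshot('wrist');pickle.dump(s,open('pics/wrist3.pkl','wb'))
cv2.imwrite('pics/w3.png',cv2.resize(s['img'][:,:,::-1],(800,600),interpolation=2))
print(proj(s,[[.6579,.1202,.0],[.602,.0138,.067]]).round(0))
E
```

```text
[[  84.    1.]
 [ 126. -157.]]
```

View pics/w3.png

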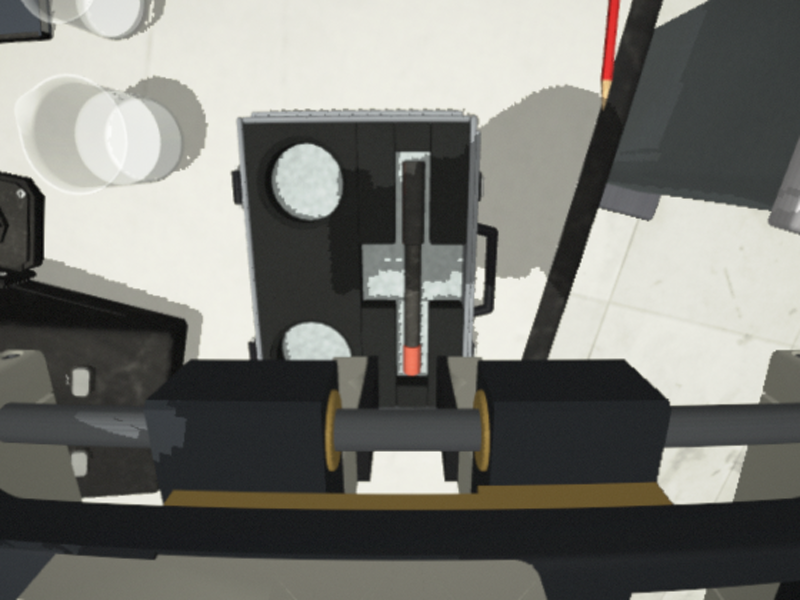

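The picture shows the electrode lying in its slot, cap at (412,360) and far end at (412,160). Next is the small beaker.

Scaled: -19.3 cm / 75 = -0.2573, 18.6 cm / 75 = 0.248, 13 degrees / 120 = 0.1083.

send_rows([
  [[0.0467, 0, 0, 0, 0, 0.0167], [0.0933, -0.02, 0, 0, 0, 0.0333], [0.14, -0.0533, 0, 0, 0, 0.05], [0.18, -0.0933, 0, 0, 0, 0.0667], [0.2133, -0.1333, 0, 0, 0, 0.0833], [0.24, -0.1733, 0, 0, 0, 0.1], [0.248, -0.22, 0, 0, 0, 0.1083], [0.248, -0.2573, 0, 0, 0, 0.1083]],
], fingers=0.9)

```text
clock: 6.6
tool_pos: [0.6539, 0.1151, 0.1762]
orientation: [-180.0, -0.0, -90.3]
force: [0.5, 1.8, 0.4]
opening: 0.0687
gripper_force: 0.0
```

Scaled: -0.4 cm / 75 = -0.0053, -0.2 cm / 75 = -0.0027.

send_rows([
  [[0, -0.0027, 0, 0, 0, 0], [0, -0.0053, 0, 0, 0, 0]],
])

```text
clock: 6.77
tool_pos: [0.6563, 0.1167, 0.1751]
orientation: [179.9, -0.0, -90.2]
force: [-0.5, 0.8, 0.1]
opening: 0.0777
gripper_force: 0.0
```

```bash
python3 go.py 657.9 120.2 27 -90; python3 - <<'E'
from h import *
from plant import ctrl
s=ctrl.snapshot('top');pickle.dump(s,open('pics/top4.pkl','wb'))
cv2.imwrite('pics/t4.png',cv2.resize(s['img'][130:220,150:290,::-1],None,fx=5,fy=5,interpolation=2))
E
```

```text
6.7667 [656.3 116.7 175.1] [179.9  -0.  -90.2] open 77.7 grip 0.0 F [-0.5  0.8  0.1] q [ 27.  22.  -4.  -0. -64. -27.]
[-0.37 -0.18 14.81] [ 0.1 -0.  -0.2]
```

Scaled: 14.8 cm / 75 = 0.1973, -0.18 cm / 75 = -0.0024.

send_rows([
  [[-0.0047, -0.0024, 0, 0, 0, 0], [-0.0047, -0.0024, 0.0267, 0, 0, 0], [-0.0047, -0.0024, 0.0667, 0, 0, 0], [-0.0047, -0.0024, 0.1067, 0, 0, 0], [-0.0047, -0.0024, 0.1467, 0, 0, 0], [-0.0047, -0.0024, 0.1773, 0, 0, 0], [-0.0047, -0.0024, 0.1933, 0, 0, 0], [-0.0047, -0.0024, 0.1973, 0, 0, 0]],
])

```text
clock: 7.48
tool_pos: [0.6556, 0.1204, 0.0267]
orientation: [179.8, -0.1, -90.1]
force: [-1.3, 0.1, 0.2]
opening: 0.0788
gripper_force: 0.0
```

send_rows([
  [[0, 0, 0, 0, 0, 0], [0, 0, 0, 0, 0, 0], [0, 0, 0, 0, 0, 0], [0, 0, 0, 0, 0, 0], [0, 0, 0, 0, 0, 0], [0, 0, 0, 0, 0, 0], [0, 0, 0, 0, 0, 0]],
], fingers=0.4)

```text
clock: 8.07
tool_pos: [0.658, 0.1206, 0.03]
orientation: [-179.9, 0.0, -90.1]
force: [-2.4, -0.3, 6.8]
opening: 0.0516
gripper_force: 30.4
```

Scaled: -14 cm / 75 = -0.1867, -12 cm / 75 = -0.16.

send_rows([
  [[0, 0, -0.004, 0, 0, 0], [0, 0, -0.0107, 0, 0, 0], [0, 0, -0.02, 0, 0, 0], [0, 0, -0.04, 0, 0, 0], [0, 0, -0.08, 0, 0, 0], [0, 0, -0.12, 0, 0, 0], [0, 0, -0.16, 0, 0, 0], [0, 0, -0.1867, 0, 0, 0]],
], fingers=0.3)

```text
clock: 8.73
tool_pos: [0.6584, 0.1206, 0.1726]
orientation: [-179.8, 0.1, -90.1]
force: [0.3, 1.2, 0.2]
opening: 0.051
gripper_force: 30.4
```

```bash
python3 go.py 477.7 329.2 165 -90; python3 - <<'E'
from h import *
from plant import ctrl
s=ctrl.snapshot('scene');pickle.dump(s,open('pics/scene5.pkl','wb'))
cv2.imwrite('pics/s5.png',cv2.resize(s['img'][90:250,200:400,::-1],None,fx=4,fy=4,interpolation=2)[:600])
E
```

```text
8.7333 [658.4 120.6 172.6] [-1.798e+02  1.000e-01 -9.010e+01] open 51.0 grip 30.4 F [0.3 1.2 0.2] q [ 27.  22.  -5.   0. -63. -27.]
[-20.83  18.1    0.72] [-0.2  0.1 -0.1]
```

View pics/s5.png

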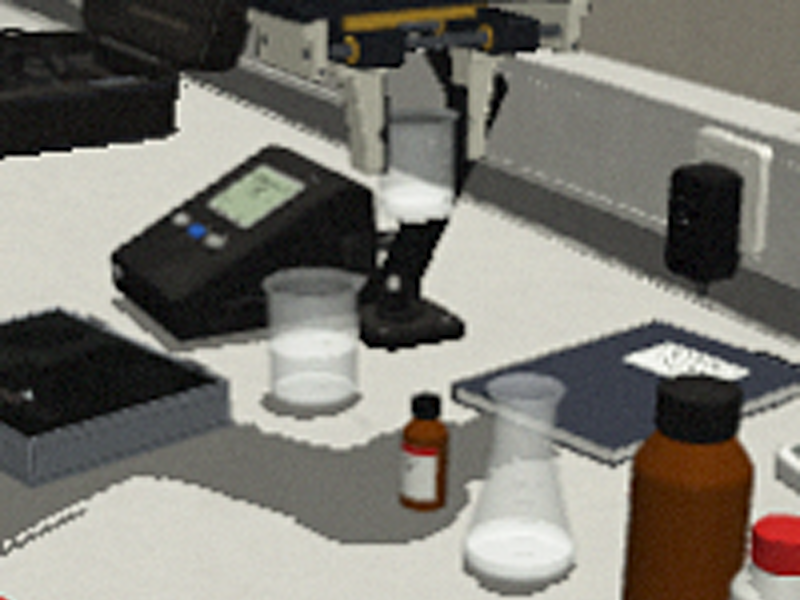

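The scene crop shows the small beaker hanging upright in the grip with its base centre at about crop (418,203). I'll work out its offset in the grip.

```bash
python3 - <<'E'
from h import *
s=pickle.load(open('pics/scene5.pkl','rb'))
print(at(s,[(200+418/4,90+203/4),(200+422/4,90+117/4)],.145)[0],at(s,[(200+422/4,90+117/4)],.203), proj(s,[[.6584,.1206,.145],[.6584,.1206,.203]]))
E
python3 go.py 478 160 160 -90 478 160 160 -167.1 477.7 329.2 160 -167.1
```

```text
[0.66442077 0.129201   0.145     ] [[0.65682717 0.11237224 0.203     ]] [[304.12519752 141.85159531]
 [304.35428125 118.54641025]]
8.7833 [660.2 121.  176.6] [-1.795e+02  1.000e-01 -9.010e+01] open 51.4 grip 30.4 F [1.9 0.9 4.5] q [ 27.  22.  -4.   0. -63. -27.]
[-3.87 18.24  1.51] [-0.5  0.1 -0.1]
[0. 0. 0.] [ 0.  -0.  77.1]
[-3.75 16.5   0.  ] [0. 0. 0.]
```

Scaled: 18 cm / 75 = 0.24, 16.5 cm / 75 = 0.22.

send_rows([
  [[0, 0.0267, 0, 0, 0, 0], [0, 0.0667, 0, 0, 0, 0], [0, 0.1067, 0, 0, 0, 0], [-0.0067, 0.1467, 0.004, 0, 0, 0], [-0.02, 0.1867, 0.008, 0, 0, 0], [-0.0333, 0.22, 0.012, 0, 0, 0], [-0.0467, 0.236, 0.016, 0, 0, 0], [-0.0533, 0.24, 0.016, 0, 0, 0]],
])

```text
clock: 9.45
tool_pos: [0.4754, 0.1612, 0.1569]
orientation: [180.0, 0.0, -90.1]
force: [0.9, -0.1, -0.9]
opening: 0.0515
gripper_force: 30.4
```

Scaled: -14 cm / 75 = -0.1867, -13 cm / 75 = -0.1733, 45 degrees / 120 = 0.375.

send_rows([
  [[-0.0133, 0, 0, 0, 0, 0.0417], [-0.04, 0, 0, 0, 0, 0.0833], [-0.0667, 0, 0, 0, 0, 0.1333], [-0.0933, 0, 0, 0, 0, 0.1833], [-0.12, 0, 0, 0, 0, 0.2333], [-0.1467, 0, 0, 0, 0, 0.2833], [-0.1733, 0, 0, 0, 0, 0.3333], [-0.1867, 0, 0, 0, 0, 0.375]],
])

```text
clock: 10.12
tool_pos: [0.4786, 0.303, 0.1568]
orientation: [-180.0, 0.0, -135.4]
force: [0.0, -0.6, -0.1]
opening: 0.0516
gripper_force: 30.4
```

```bash
python3 go.py 477.7 329.2 140 -167.1
```

```text
10.1167 [478.6 303.  156.8] [-180.     0.  -135.4] open 51.6 grip 30.4 F [ 0.  -0.6 -0.1] q [ 52.  14. -19.   0. -58. -98.]
[-1.78  1.92  1.68] [ 0.   0.1 31.7]
```

Scaled: 3.5 cm / 75 = 0.0467, 1.92 cm / 75 = 0.0256, 31.7 degrees / 120 = 0.2642.

send_rows([
  [[-0.0053, 0.0053, 0, 0, 0, 0.0417], [-0.012, 0.0133, 0.0067, 0, 0, 0.0917], [-0.0187, 0.02, 0.0133, 0, 0, 0.1417], [-0.0237, 0.0256, 0.02, 0, 0, 0.1917], [-0.0237, 0.0256, 0.0267, 0, 0, 0.2417], [-0.0237, 0.0256, 0.0333, 0, 0, 0.2642], [-0.0237, 0.0256, 0.04, 0, 0, 0.2642], [-0.0237, 0.0256, 0.0467, 0, 0, 0.2642]],
])

```text
clock: 10.78
tool_pos: [0.4773, 0.3271, 0.1213]
orientation: [180.0, 0.0, -166.7]
force: [0.1, -0.6, 0.3]
opening: 0.0515
gripper_force: 30.4
```

Scaled: 4 cm / 75 = 0.0533, 3 cm / 75 = 0.04.

send_rows([
  [[0, 0, 0.02, 0, 0, 0], [0, 0, 0.04, 0, 0, 0], [0, 0, 0.0533, 0, 0, 0], [0, 0, 0.0533, 0, 0, 0]],
])

```text
clock: 11.12
tool_pos: [0.476, 0.3259, 0.0793]
orientation: [-179.9, -0.2, -166.8]
force: [-0.1, -0.3, -1.3]
opening: 0.0516
gripper_force: 30.4
```

```bash
python3 go.py 477.7 329.2 42 -167.1; python3 - <<'E'
from h import *
from plant import ctrl
for n in('scene','top','wrist'):
    s=ctrl.snapshot(n);pickle.dump(s,open(f'pics/{n}6.pkl','wb'))
    im=s['img'][:,:,::-1]
    if n=='scene':a=cv2.resize(im[130:230,150:283],(399,300),interpolation=2)
    if n=='top':b=cv2.resize(im[190:290,100:233],(399,300),interpolation=2)
    if n=='wrist':c=cv2.resize(im,(400,300),interpolation=3)
cv2.imwrite('pics/m6.png',np.vstack([np.hstack([a,b]),np.hstack([c,np.zeros((300,398,3),np.uint8)])]))
E
```

```text
11.1167 [476.  325.9  79.3] [-179.9   -0.2 -166.8] open 51.6 grip 30.4 F [-0.1 -0.3 -1.3] q [  54.   19.  -22.   -0.  -48. -131.]
[-0.25  0.29  3.73] [-0.1 -0.2  0.3]
```

View pics/m6.png

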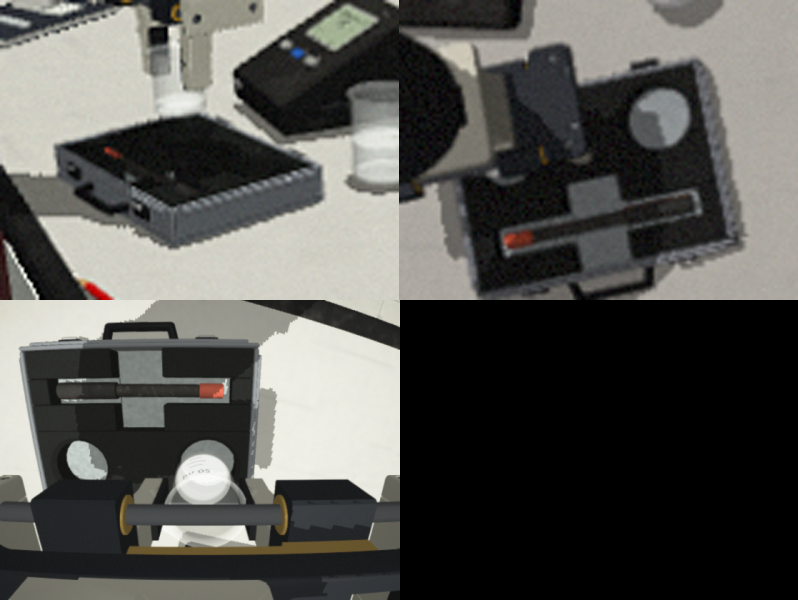

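The beaker hangs upright just above its hole (wrist view, base (203,478) over hole (205,460)), and the electrode is in its slot. I'll insert it.

Scaled: 3.7 cm / 75 = 0.0493, 3.3 cm / 75 = 0.044.

send_rows([
  [[-0.0033, 0.004, 0.0067, 0, 0, 0], [-0.0033, 0.004, 0.0133, 0, 0, 0], [-0.0033, 0.004, 0.0213, 0, 0, 0], [-0.0033, 0.004, 0.0293, 0, 0, 0], [-0.0033, 0.004, 0.0373, 0, 0, 0], [-0.0033, 0.004, 0.044, 0, 0, 0], [-0.0033, 0.004, 0.0493, 0, 0, 0], [-0.0033, 0.004, 0.0493, 0, 0, 0]],
])

```text
clock: 11.93
tool_pos: [0.4781, 0.33, 0.0434]
orientation: [-179.9, -0.1, -166.8]
force: [-0.2, -0.5, -0.6]
opening: 0.0516
gripper_force: 30.4
```

```bash
python3 go.py 477.7 329.2 39 -167.1
```

```text
11.9333 [478.1 330.   43.4] [-1.799e+02 -1.000e-01 -1.668e+02] open 51.6 grip 30.4 F [-0.2 -0.5 -0.6] q [  54.   22.  -24.   -0.  -44. -131.]
[ 0.06 -0.07  0.44] [-0.1 -0.1  0.3]
```

Scaled: 0.4 cm / 75 = 0.0053, 0.2 cm / 75 = 0.0027.

send_rows([
  [[0, 0, 0.0027, 0, 0, 0], [0, 0, 0.0053, 0, 0, 0], [0, 0, 0.0053, 0, 0, 0]],
])

```text
clock: 12.18
tool_pos: [0.4785, 0.3305, 0.0404]
orientation: [-180.0, -0.0, -166.8]
force: [0.7, 0.1, -0.3]
opening: 0.0519
gripper_force: 30.4
```

send_rows([
  [[0, 0, 0, 0, 0, 0], [0, 0, 0, 0, 0, 0], [0, 0, 0, 0, 0, 0], [0, 0, 0, 0, 0, 0]],
], fingers=0.8)

```text
clock: 12.52
tool_pos: [0.4787, 0.3306, 0.0408]
orientation: [180.0, 0.0, -166.8]
force: [-0.7, 0.2, -0.2]
opening: 0.0689
gripper_force: 0.0
```

Scaled: -14 cm / 75 = -0.1867, -10 cm / 75 = -0.1333.

send_rows([
  [[0, 0, -0.0133, 0, 0, 0], [0, 0, -0.04, 0, 0, 0], [0, 0, -0.08, 0, 0, 0], [0, 0, -0.1333, 0, 0, 0], [0, 0, -0.1867, 0, 0, 0], [0, 0, -0.1867, 0, 0, 0]],
])

```text
clock: 13.02
tool_pos: [0.4819, 0.3332, 0.1903]
orientation: [179.6, 0.7, -166.7]
force: [1.9, 1.0, 0.8]
opening: 0.0701
gripper_force: 0.0
```

```bash
python3 go.py 478 160 180 -90 602 13.8 180 -90; python3 - <<'E'
from h import *
from plant import ctrl
s=ctrl.snapshot('wrist');pickle.dump(s,open('pics/wrist7.pkl','wb'));cv2.imwrite('pics/w7.png',s['img'][:,:,::-1])
E
```

```text
13.0167 [481.9 333.2 190.3] [ 179.6    0.7 -166.7] open 70.1 grip 0.0 F [1.9 1.  0.8] q [  54.   13.  -15.    0.  -61. -131.]
[  4.37 -16.78   0.87] [ -0.1   0.8 -76.7]
[ 14.62 -12.4   -0.  ] [0. 0. 0.]
```

View pics/w7.png

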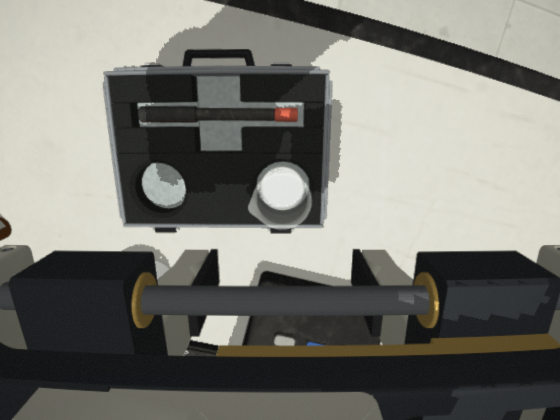

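The wrist view shows the beaker standing in its hole at (282,190) and the electrode in its slot. Next is the dropper.

Scaled: -16.8 cm / 75 = -0.224, -15.2 cm / 75 = -0.2027, -56 degrees / 120 = -0.4667.

send_rows([
  [[0.0067, -0.0267, 0, 0, 0, -0.0583], [0.0133, -0.056, 0, 0, 0, -0.1167], [0.0213, -0.0853, 0, 0, 0, -0.175], [0.0293, -0.1147, 0, 0, 0, -0.2333], [0.0373, -0.144, 0, 0, 0, -0.2917], [0.0453, -0.1733, 0, 0, 0, -0.35], [0.0533, -0.2027, 0, 0, 0, -0.4083], [0.0587, -0.224, 0, 0, 0, -0.4667]],
], fingers=0.65)

```text
clock: 13.73
tool_pos: [0.4733, 0.155, 0.1806]
orientation: [180.0, -0.0, -110.5]
force: [0.4, -0.9, -0.2]
opening: 0.057
gripper_force: 0.0
```

```bash
python3 go.py 602 13.8 130 -90
```

```text
13.7333 [473.3 155.  180.6] [ 180.    -0.  -110.5] open 57.0 grip 0.0 F [ 0.4 -0.9 -0.2] q [ 41.   6. -25.  -0. -59. -61.]
[  8.72 -17.01   5.05] [  0.   -0.  -20.5]
```

Scaled: -17 cm / 75 = -0.2267, 8.72 cm / 75 = 0.1163, -20.5 degrees / 120 = -0.1708.

send_rows([
  [[0.016, -0.0293, 0, 0, 0, -0.0333], [0.0347, -0.0667, 0, 0, 0, -0.0667], [0.0533, -0.104, 0.0067, 0, 0, -0.1], [0.072, -0.1413, 0.02, 0, 0, -0.1333], [0.0907, -0.1787, 0.0333, 0, 0, -0.1667], [0.1067, -0.208, 0.0467, 0, 0, -0.1708], [0.1147, -0.2227, 0.06, 0, 0, -0.1708], [0.1163, -0.2267, 0.0667, 0, 0, -0.1708]],
])

```text
clock: 14.4
tool_pos: [0.6019, 0.0131, 0.1286]
orientation: [179.9, -0.0, -90.5]
force: [0.9, 0.4, 0.2]
opening: 0.0572
gripper_force: 0.0
```

send_rows([
  [[0, 0, 0, 0, 0, 0], [0, 0, 0, 0, 0, 0]],
])

```text
clock: 14.57
tool_pos: [0.6013, 0.0153, 0.1304]
orientation: [179.9, -0.0, -90.3]
force: [0.4, -0.1, -0.8]
opening: 0.0571
gripper_force: 0.0
```

```bash
python3 go.py 602 13.8 25 -90
```

```text
14.5667 [601.3  15.3 130.4] [179.9  -0.  -90.3] open 57.1 grip 0.0 F [ 0.4 -0.1 -0.8] q [ 20.  18. -16.  -0. -56. -20.]
[ 0.15 -0.08 10.54] [ 0.1 -0.  -0.3]
```

Scaled: 10.5 cm / 75 = 0.14, 10.2 cm / 75 = 0.136.

send_rows([
  [[0.0016, -0.0009, 0.0267, 0, 0, 0], [0.0016, -0.0009, 0.06, 0, 0, 0], [0.0016, -0.0009, 0.0933, 0, 0, 0], [0.0016, -0.0009, 0.12, 0, 0, 0], [0.0016, -0.0009, 0.136, 0, 0, 0], [0.0016, -0.0009, 0.14, 0, 0, 0], [0.0016, -0.0009, 0.14, 0, 0, 0]],
])

```text
clock: 15.15
tool_pos: [0.6022, 0.0147, 0.0257]
orientation: [180.0, -0.0, -90.2]
force: [-0.9, 0.3, -0.7]
opening: 0.0571
gripper_force: 0.0
```

send_rows([
  [[0, 0, 0, 0, 0, 0], [0, 0, 0, 0, 0, 0], [0, 0, 0, 0, 0, 0], [0, 0, 0, 0, 0, 0], [0, 0, 0, 0, 0, 0], [0, 0, 0, 0, 0, 0], [0, 0, 0, 0, 0, 0]],
], fingers=0.2)

```text
clock: 15.73
tool_pos: [0.603, 0.0138, 0.0261]
orientation: [-180.0, 0.0, -90.3]
force: [-0.4, 0.1, 3.7]
opening: 0.0258
gripper_force: 29.8
```

Scaled: -13 cm / 75 = -0.1733, -12 cm / 75 = -0.16.

send_rows([
  [[0, 0, -0.0067, 0, 0, 0], [0, 0, -0.0267, 0, 0, 0], [0, 0, -0.0533, 0, 0, 0], [0, 0, -0.0933, 0, 0, 0], [0, 0, -0.1333, 0, 0, 0], [0, 0, -0.16, 0, 0, 0], [0, 0, -0.1733, 0, 0, 0], [0, 0, -0.1733, 0, 0, 0]],
])

```text
clock: 16.4
tool_pos: [0.6039, 0.014, 0.1582]
orientation: [-179.8, 0.1, -90.3]
force: [0.5, 0.4, -0.5]
opening: 0.026
gripper_force: 29.8
```

```bash
python3 go.py 465.3 -60 160 -96.4 465.3 -247.3 120 -96.4;  python3 - <<'E'
from h import *
from plant import ctrl
s=ctrl.snapshot('scene');h=cv2.cvtColor(s['img'],cv2.COLOR_RGB2HSV);pickle.dump(s,open('pics/scene8.pkl','wb'))
cv2.imwrite('pics/s8.png',cv2.resize(s['img'][60:260,200:400,::-1],None,fx=3,fy=3,interpolation=2))
m=cv2.inRange(h,(5,130,50),(18,255,200));k,l,st,c=cv2.connectedComponentsWithStats(m)
print([(st[i].tolist(),c[i].round(1).tolist()) for i in range(1,k) if st[i,4]>30])
p=ctrl.get_obs()['tool_pos'];print(proj(s,[p+[0,0,d] for d in(-.025,.025,.042)]))
E
```

```text
16.4 [603.9  14.  158.2] [-1.798e+02  1.000e-01 -9.030e+01] open 26.0 grip 29.8 F [ 0.5  0.4 -0.5] q [ 20.  17. -14.   0. -59. -20.]
[ 7.48 13.82 -0.24] [-0.2  0.1  6.1]
[18.61 -2.09  4.  ] [0. 0. 0.]
[([137, 55, 11, 21, 150], [141.8, 65.3]), ([301, 138, 11, 26, 112], [308.0, 148.6]), ([356, 197, 32, 56, 1378], [371.1, 224.7])]
[[306.34957181 162.14330008]
 [306.6287716  140.18787087]
 [306.72212344 132.53459901]]
```

The dropper bottle is held upright and centred. I'll carry it to the short case.

Scaled: 13.9 cm / 75 = 0.1853, 12.6 cm / 75 = 0.168, 6.1 degrees / 120 = 0.0508.

send_rows([
  [[0.0133, 0.024, 0, 0, 0, 0.0067], [0.0267, 0.048, 0, 0, 0, 0.0133], [0.04, 0.072, 0, 0, 0, 0.02], [0.0533, 0.096, 0, 0, 0, 0.0267], [0.0667, 0.12, 0, 0, 0, 0.0333], [0.08, 0.144, 0, 0, 0, 0.04], [0.0933, 0.168, 0, 0, 0, 0.0467], [0.1067, 0.1853, 0, 0, 0, 0.0508]],
])

```text
clock: 17.12
tool_pos: [0.4605, -0.0662, 0.1538]
orientation: [179.8, -0.0, -96.5]
force: [-1.6, 0.4, -0.8]
opening: 0.0263
gripper_force: 29.8
```

Scaled: 18 cm / 75 = 0.24, 17 cm / 75 = 0.2267.

send_rows([
  [[0.0333, -0.004, 0, 0, 0, 0], [0.0667, -0.0067, 0.004, 0, 0, 0], [0.1, -0.0107, 0.008, 0, 0, 0], [0.1333, -0.0147, 0.0133, 0, 0, 0], [0.1667, -0.0187, 0.02, 0, 0, 0], [0.2, -0.0227, 0.0267, 0, 0, 0], [0.2267, -0.0253, 0.0333, 0, 0, 0], [0.24, -0.0267, 0.04, 0, 0, 0]],
])

```text
clock: 17.78
tool_pos: [0.462, -0.2485, 0.1239]
orientation: [179.9, 0.0, -96.5]
force: [0.6, -0.6, 0.4]
opening: 0.0258
gripper_force: 29.8
```

```bash
python3 go.py 465.3 -247.3 75 -96.4
```

```text
17.7833 [ 462.  -248.5  123.9] [179.9   0.  -96.5] open 25.8 grip 29.8 F [ 0.6 -0.6  0.4] q [ -7.  12. -26.  -0. -52.   0.]
[-0.16 -0.32  4.89] [ 0.1  0.  -0.1]
```

Scaled: 4.4 cm / 75 = 0.0587, -0.32 cm / 75 = -0.0043.

send_rows([
  [[-0.002, -0.0043, 0.0133, 0, 0, 0], [-0.002, -0.0043, 0.0333, 0, 0, 0], [-0.002, -0.0043, 0.048, 0, 0, 0], [-0.002, -0.0043, 0.0587, 0, 0, 0], [-0.002, -0.0043, 0.0587, 0, 0, 0], [-0.002, -0.0043, 0.0587, 0, 0, 0]],
])

```text
clock: 18.28
tool_pos: [0.4661, -0.245, 0.081]
orientation: [179.9, -0.0, -96.4]
force: [0.0, 0.5, -0.2]
opening: 0.0262
gripper_force: 29.8
```

```bash
python3 go.py 465.3 -247.3 35 -96.4; python3 - <<'E'
from h import *
from plant import ctrl
s=ctrl.snapshot('wrist');pickle.dump(s,open('pics/wrist9.pkl','wb'))
p=(.4605,-.29,np.radians(-6.42));c=np.array([.4575,-.3168])
t=np.linspace(0,6.283,60);poly=proj(s,np.c_[c[0]+.043*np.cos(t),c[1]+.043*np.sin(t),0*t+.03])
mk=np.zeros(s['img'].shape[:2],np.uint8);cv2.fillPoly(mk,[poly.round().astype(int)],1)
mk[245:]=0
V,U=np.nonzero(mk);uv=np.c_[U,V];I=cv2.cvtColor(s['img'],cv2.COLOR_RGB2GRAY)[V,U]/255.
C=dict(c=[(0,-27,35.5)],r=[])
f=lambda q:-np.corrcoef(model(s,uv,C,(p[0]+q[0]/1e3,p[1]+q[1]/1e3,p[2])),I)[0,1]
print(len(U),f([0,0]));r=minimize(f,[0,0],method='Nelder-Mead',options=dict(initial_simplex=[[0,0],[5,0],[0,5]]));print(r.x,r.fun)
d=s['img'][:,:,::-1].copy();cv2.polylines(d,[poly.round().astype(int)],True,(0,255,255),1);cv2.imwrite('pics/w9.png',d)
E
```

```text
18.2833 [ 466.1 -245.    81. ] [179.9  -0.  -96.4] open 26.2 grip 29.8 F [ 0.   0.5 -0.2] q [ -6.  15. -29.   0. -46.  -0.]
[0.24 0.05 4.6 ] [ 0.1 -0.   0. ]
15647 -0.8699219779962812
[1.98539964 0.62661861] -0.8995871266234765
```

View pics/w9.png

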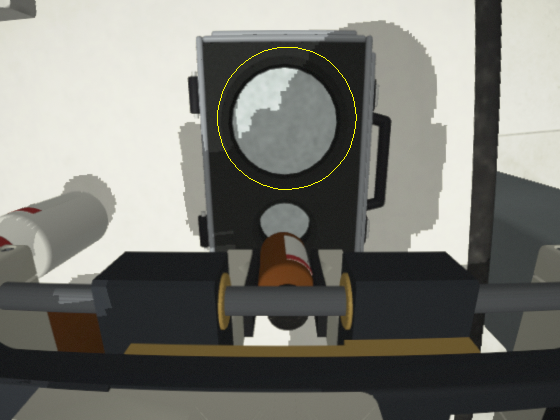

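The wrist picture shows the flask hole (285,120) concentric with the predicted ring and the dropper lined up with its hole (285,222). Inserting.

Scaled: 4.5 cm / 75 = 0.06, 4.3 cm / 75 = 0.0573.

send_rows([
  [[0.0027, 0, 0.0107, 0, 0, 0], [0.0027, 0, 0.0213, 0, 0, 0], [0.0027, 0, 0.0307, 0, 0, 0], [0.0027, 0, 0.04, 0, 0, 0], [0.0027, 0, 0.0493, 0, 0, 0], [0.0027, 0, 0.0573, 0, 0, 0], [0.0027, 0, 0.06, 0, 0, 0], [0.0027, 0, 0.06, 0, 0, 0]],
])

```text
clock: 19.0
tool_pos: [0.4657, -0.2474, 0.0358]
orientation: [179.9, 0.0, -96.4]
force: [0.1, 0.2, 0.4]
opening: 0.0259
gripper_force: 29.8
```

```bash
python3 go.py 466.3 -247 34 -96.4
```

```text
19.0 [ 465.7 -247.4   35.8] [179.9   0.  -96.4] open 25.9 grip 29.8 F [0.1 0.2 0.4] q [ -7.  19. -31.  -0. -40.   0.]
[-0.04 -0.06  0.18] [ 0.1  0.  -0. ]
```

Next: release, rise, and go to the flask at (612.8, -77.8).

Scaled: 0.15 cm / 75 = 0.002.

send_rows([
  [[0, 0, 0.002, 0, 0, 0], [0, 0, 0.002, 0, 0, 0], [0, 0, 0.002, 0, 0, 0], [0, 0, 0.002, 0, 0, 0]],
], fingers=0.55)

```text
clock: 19.33
tool_pos: [0.4664, -0.2475, 0.0354]
orientation: [-180.0, -0.0, -96.4]
force: [-0.1, 0.6, -1.0]
opening: 0.0458
gripper_force: 0.0
```

Scaled: -15 cm / 75 = -0.2, -13 cm / 75 = -0.1733.

send_rows([
  [[0, 0, -0.0133, 0, 0, 0], [0, 0, -0.04, 0, 0, 0], [0, 0, -0.08, 0, 0, 0], [0, 0, -0.1267, 0, 0, 0], [0, 0, -0.1733, 0, 0, 0], [0, 0, -0.2, 0, 0, 0], [0, 0, -0.2, 0, 0, 0]],
], fingers=0.75)

```text
clock: 19.92
tool_pos: [0.4688, -0.2483, 0.1916]
orientation: [-179.5, -0.1, -96.4]
force: [0.8, -0.3, 0.1]
opening: 0.0658
gripper_force: 0.0
```

```bash
python3 go.py 470 -78 180 -90 612.8 -77.8 180 -90
```

```text
19.9167 [ 468.8 -248.3  191.6] [-1.795e+02 -1.000e-01 -9.640e+01] open 65.8 grip 0.0 F [ 0.8 -0.3  0.1] q [ -7.   8. -21.   0. -60.   0.]
[-16.94   1.78   1.11] [-0.5 -0.1 -6.4]
[ -0.02 -14.28  -0.  ] [0. 0. 0.]
```

Scaled: -18.3 cm / 75 = -0.244, -17.6 cm / 75 = -0.2347, -6.4 degrees / 120 = -0.0533.

send_rows([
  [[-0.04, 0.004, 0.0027, 0, 0, -0.0167], [-0.0867, 0.0093, 0.0053, 0, 0, -0.0333], [-0.1333, 0.0067, 0.0053, 0, 0, -0.0533], [-0.1733, -0.0267, 0.0053, 0, 0, -0.0533], [-0.204, -0.0667, 0.0053, 0, 0, -0.0533], [-0.2173, -0.1067, 0.0053, 0, 0, -0.0533], [-0.2347, -0.1467, 0.0053, 0, 0, -0.0533], [-0.244, -0.1627, 0.0053, 0, 0, -0.0533]],
])

```text
clock: 20.58
tool_pos: [0.611, -0.0779, 0.1814]
orientation: [-179.9, -0.0, -89.9]
force: [1.0, -0.7, 0.5]
opening: 0.0657
gripper_force: 0.0
```

send_rows([
  [[0, 0, 0, 0, 0, 0], [0, 0, 0, 0, 0, 0], [0, 0, 0, 0, 0, 0]],
])

```text
clock: 20.83
tool_pos: [0.607, -0.0793, 0.1812]
orientation: [180.0, 0.0, -90.0]
force: [-1.1, 0.3, -0.5]
opening: 0.0659
gripper_force: 0.0
```

```bash
python3 go.py 612.8 -77.8 68 -90
```

```text
20.8333 [607.  -79.3 181.2] [180.   0. -90.] open 65.9 grip 0.0 F [-1.1  0.3 -0.5] q [ 11.  17. -11.  -0. -62. -11.]
[-0.15 -0.58 11.32] [ 0.  0. -0.]
```

send_rows([
  [[-0.002, -0.004, 0.0067, 0, 0, 0], [-0.002, -0.0075, 0.0267, 0, 0, 0], [-0.002, -0.0075, 0.0533, 0, 0, 0], [-0.002, -0.0075, 0.0867, 0, 0, 0], [-0.002, -0.0075, 0.12, 0, 0, 0], [-0.002, -0.0075, 0.14, 0, 0, 0], [-0.002, -0.0075, 0.148, 0, 0, 0], [-0.002, -0.0075, 0.148, 0, 0, 0]],
])

```text
clock: 21.5
tool_pos: [0.6121, -0.0781, 0.0688]
orientation: [179.9, -0.0, -90.0]
force: [-0.1, 0.0, 0.2]
opening: 0.0654
gripper_force: 0.0
```

send_rows([
  [[0, 0, 0, 0, 0, 0], [0, 0, 0, 0, 0, 0], [0, 0, 0, 0, 0, 0], [0, 0, 0, 0, 0, 0], [0, 0, 0, 0, 0, 0], [0, 0, 0, 0, 0, 0], [0, 0, 0, 0, 0, 0], [0, 0, 0, 0, 0, 0]],
], fingers=0.2)

```text
clock: 22.17
tool_pos: [0.6141, -0.0777, 0.0712]
orientation: [-179.9, -0.0, -90.0]
force: [-1.6, -0.1, 5.9]
opening: 0.0452
gripper_force: 30.1
```

```bash
python3 go.py
```

```text
22.1667 [614.1 -77.7  71.2] [-179.9   -0.   -90. ] open 45.2 grip 30.1 F [-1.6 -0.1  5.9] q [ 11.  23. -18.   0. -49. -11.]
```

The fingers stopped at 45 mm, most likely on the flask's flared rim. I'll lift gently and check.

Scaled: -4 cm / 75 = -0.0533, -3 cm / 75 = -0.04.

send_rows([
  [[0, 0, -0.0027, 0, 0, 0], [0, 0, -0.0067, 0, 0, 0], [0, 0, -0.0133, 0, 0, 0], [0, 0, -0.0267, 0, 0, 0], [0, 0, -0.04, 0, 0, 0], [0, 0, -0.0533, 0, 0, 0], [0, 0, -0.0533, 0, 0, 0], [0, 0, -0.0533, 0, 0, 0]],
])

```text
clock: 22.83
tool_pos: [0.6141, -0.0776, 0.1113]
orientation: [-179.9, 0.0, -90.0]
force: [-1.1, -0.1, -0.7]
opening: 0.0453
gripper_force: 29.7
```

```bash
python3 go.py; python3 - <<'E'
from h import *
from plant import ctrl
s=ctrl.snapshot('scene');pickle.dump(s,open('pics/scene10.pkl','wb'))
w=ctrl.snapshot('wrist')
a=cv2.resize(s['img'][130:270,270:395,::-1],(500,560),interpolation=2)
b=cv2.resize(s['img'][200:340,270:395,::-1],(300,336),interpolation=2)
c=cv2.resize(w['img'][:,:,::-1],(300,224))
cv2.imwrite('pics/m10.png',np.hstack([a,np.vstack([b,c])]))
p=ctrl.get_obs()['tool_pos'];print(proj(s,[p+[0,0,d] for d in(-.071,0,.031)]))
E
```

```text
22.8333 [614.1 -77.6 111.3] [-179.9    0.   -90. ] open 45.3 grip 29.7 F [-1.1 -0.1 -0.7] q [ 11.  21. -15.  -0. -54. -11.]
[[331.39283084 214.24216293]
 [332.66170206 183.14046552]
 [333.21773475 168.9479765 ]]
```

View pics/m10.png

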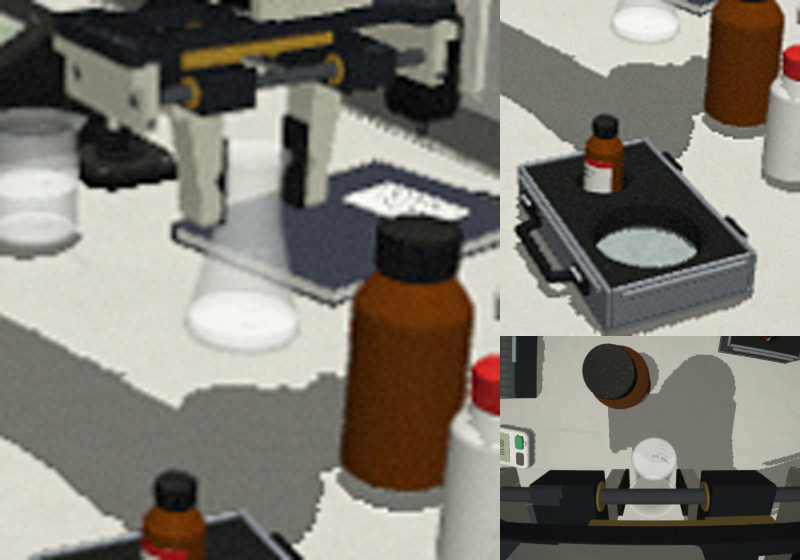

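The scene crop shows the flask hanging upright with its base at crop (242,325), as predicted, and the dropper seated in the short case. I'll carry the flask over.

Scaled: 15.3 cm / 75 = 0.204, 14 cm / 75 = 0.1867, 2 degrees / 120 = 0.0167.

send_rows([
  [[0, 0.0067, -0.0133, 0, 0, 0], [0, 0.0267, -0.0333, 0, 0, 0], [0, 0.0533, -0.0533, 0, 0, 0], [0, 0.0867, -0.0733, 0, 0, 0], [0, 0.12, -0.0867, 0, 0, 0], [0.004, 0.1533, -0.0867, 0, 0, 0], [0.0133, 0.1867, -0.0867, 0, 0, 0.0083], [0.0267, 0.204, -0.0867, 0, 0, 0.0167]],
])

```text
clock: 23.6
tool_pos: [0.4574, -0.0977, 0.1755]
orientation: [180.0, 0.0, -92.0]
force: [-1.1, 0.2, -1.5]
opening: 0.0457
gripper_force: 29.7
```

Scaled: 19 cm / 75 = 0.2533, 17 cm / 75 = 0.2267, 1.5 degrees / 120 = 0.0125.

send_rows([
  [[0.0267, 0, 0, 0, 0, 0.0042], [0.06, 0, 0, 0, 0, 0.0083], [0.0933, -0.0013, 0, 0, 0, 0.0125], [0.1267, -0.0013, 0, 0, 0, 0.0167], [0.16, -0.0027, 0, 0, 0, 0.0208], [0.1933, -0.004, 0, 0, 0, 0.025], [0.2267, -0.0053, 0, 0, 0, 0.0292], [0.2533, -0.0067, 0, 0, 0, 0.0367]],
])

```text
clock: 24.27
tool_pos: [0.4583, -0.2897, 0.1751]
orientation: [180.0, -0.0, -96.5]
force: [0.5, 0.5, -1.0]
opening: 0.0455
gripper_force: 29.7
```

```bash
python3 go.py 458.5 -316.4 130 -96.4
```

```text
24.2667 [ 458.3 -289.7  175.1] [180.   -0.  -96.5] open 45.5 grip 29.7 F [ 0.5  0.5 -1. ] q [-12.  10. -20.   0. -59.   5.]
[ 2.65 -0.32  4.52] [ 0.  -0.  -0.1]
```

Scaled: 5.5 cm / 75 = 0.0733, 4.5 cm / 75 = 0.06.

send_rows([
  [[0.0133, -0.0013, 0, 0, 0, 0], [0.0267, -0.004, 0.0067, 0, 0, 0], [0.0347, -0.004, 0.02, 0, 0, 0], [0.0347, -0.004, 0.04, 0, 0, 0], [0.0347, -0.004, 0.06, 0, 0, 0], [0.0347, -0.004, 0.0733, 0, 0, 0], [0.0347, -0.004, 0.0733, 0, 0, 0], [0.0347, -0.004, 0.0733, 0, 0, 0]],
])

```text
clock: 24.93
tool_pos: [0.4585, -0.3135, 0.1195]
orientation: [179.9, 0.0, -96.4]
force: [0.2, -0.0, 0.1]
opening: 0.0452
gripper_force: 29.7
```

```bash
python3 go.py 458.5 -316.4 82 -96.4
```

```text
24.9333 [ 458.5 -313.5  119.5] [179.9   0.  -96.4] open 45.2 grip 29.7 F [ 0.2 -0.   0.1] q [-14.  15. -23.   0. -53.   8.]
[ 0.29 -0.04  3.75] [0.1 0.  0. ]
```

Scaled: 3.8 cm / 75 = 0.0507, 3.4 cm / 75 = 0.0453.

send_rows([
  [[0.0037, -0.0004, 0.0067, 0, 0, 0], [0.0037, -0.0004, 0.0133, 0, 0, 0], [0.0037, -0.0004, 0.0213, 0, 0, 0], [0.0037, -0.0004, 0.0293, 0, 0, 0], [0.0037, -0.0004, 0.0373, 0, 0, 0], [0.0037, -0.0004, 0.0453, 0, 0, 0], [0.0037, -0.0004, 0.0507, 0, 0, 0], [0.0037, -0.0004, 0.0507, 0, 0, 0]],
])

```text
clock: 25.6
tool_pos: [0.4581, -0.3165, 0.0809]
orientation: [179.9, 0.0, -96.4]
force: [0.8, 0.2, -0.5]
opening: 0.0455
gripper_force: 29.7
```

```bash
python3 go.py 458.5 -316.4 80 -96.4
```

```text
25.6 [ 458.1 -316.5   80.9] [179.9   0.  -96.4] open 45.5 grip 29.7 F [ 0.8  0.2 -0.5] q [-14.  18. -25.  -0. -48.   8.]
[-0.01 -0.04  0.09] [ 0.1  0.  -0. ]
```

Scaled: 0.1 cm / 75 = 0.0013.

send_rows([
  [[0, 0, 0.0013, 0, 0, 0], [0, 0, 0.0013, 0, 0, 0], [0, 0, 0.0013, 0, 0, 0], [0, 0, 0.0013, 0, 0, 0], [0, 0, 0.0013, 0, 0, 0]],
], fingers=0.8)

```text
clock: 26.02
tool_pos: [0.459, -0.3168, 0.0814]
orientation: [-180.0, -0.0, -96.4]
force: [-0.4, -0.9, -0.0]
opening: 0.0689
gripper_force: 0.0
```

Scaled: -11 cm / 75 = -0.1467, -10.5 cm / 75 = -0.14.

send_rows([
  [[0, 0, -0.0133, 0, 0, 0], [0, 0, -0.04, 0, 0, 0], [0, 0, -0.08, 0, 0, 0], [0, 0, -0.12, 0, 0, 0], [0, 0, -0.14, 0, 0, 0], [0, 0, -0.1467, 0, 0, 0], [0, 0, -0.1467, 0, 0, 0]],
])

```text
clock: 26.6
tool_pos: [0.4596, -0.317, 0.1934]
orientation: [-179.8, -0.0, -96.4]
force: [-0.2, 0.5, -1.1]
opening: 0.0702
gripper_force: 0.0
```

```bash
python3 go.py 621.4 -266.5 180 -90 621.4 -266.5 30 -90
```

```text
26.6 [ 459.6 -317.   193.4] [-179.8   -0.   -96.4] open 70.2 grip 0.0 F [-0.2  0.5 -1.1] q [-14.  11. -17.   0. -62.   8.]
[ -6.82 -15.51   1.39] [-0.2 -0.1 -6.4]
[ 0. -0. 15.] [0. 0. 0.]
```

Scaled: -15.5 cm / 75 = -0.2067, -15 cm / 75 = -0.2, -6.4 degrees / 120 = -0.0533.

send_rows([
  [[-0.0133, -0.0333, 0, 0, 0, -0.0125], [-0.0307, -0.0667, 0, 0, 0, -0.025], [-0.048, -0.1067, 0, 0, 0, -0.0375], [-0.064, -0.1467, 0.0053, 0, 0, -0.0533], [-0.0787, -0.18, 0.0107, 0, 0, -0.0533], [-0.088, -0.2, 0.016, 0, 0, -0.0533], [-0.0907, -0.2067, 0.016, 0, 0, -0.0533], [-0.0907, -0.2067, 0.016, 0, 0, -0.0533]],
])

```text
clock: 27.27
tool_pos: [0.6204, -0.2658, 0.177]
orientation: [179.8, 0.0, -90.0]
force: [-0.1, 0.0, 0.1]
opening: 0.07
gripper_force: 0.0
```

send_rows([
  [[0, 0, 0, 0, 0, 0], [0, 0, 0, 0, 0, 0]],
])

```text
clock: 27.43
tool_pos: [0.6193, -0.2668, 0.1791]
orientation: [180.0, 0.0, -90.1]
force: [-0.2, -0.5, -0.5]
opening: 0.0706
gripper_force: 0.0
```

```bash
python3 go.py 621.4 -266.5 30 -90
```

```text
27.4333 [ 619.3 -266.8  179.1] [180.    0.  -90.1] open 70.6 grip 0.0 F [-0.2 -0.5 -0.5] q [ -7.  22.  -3.  -0. -65.   7.]
[-0.03 -0.21 14.91] [ 0.   0.  -0.1]
```

Scaled: 13.8 cm / 75 = 0.184, 13 cm / 75 = 0.1733.

send_rows([
  [[0, -0.0027, 0.0067, 0, 0, 0], [0, -0.0027, 0.0333, 0, 0, 0], [0, -0.0027, 0.0733, 0, 0, 0], [0, -0.0027, 0.1133, 0, 0, 0], [0, -0.0027, 0.1467, 0, 0, 0], [0, -0.0027, 0.1733, 0, 0, 0], [0, -0.0027, 0.184, 0, 0, 0], [0, -0.0027, 0.184, 0, 0, 0]],
])

```text
clock: 28.1
tool_pos: [0.6206, -0.2665, 0.0391]
orientation: [179.8, 0.0, -90.1]
force: [0.4, -0.0, -0.2]
opening: 0.0704
gripper_force: 0.0
```

send_rows([
  [[0, 0, 0, 0, 0, 0], [0, 0, 0, 0, 0, 0], [0, 0, 0, 0, 0, 0], [0, 0, 0, 0, 0, 0], [0, 0, 0, 0, 0, 0], [0, 0, 0, 0, 0, 0], [0, 0, 0, 0, 0, 0], [0, 0, 0, 0, 0, 0]],
], fingers=0.3)

```text
clock: 28.77
tool_pos: [0.6231, -0.2666, 0.0421]
orientation: [-179.9, -0.0, -90.0]
force: [-0.4, 0.7, 7.4]
opening: 0.0419
gripper_force: 30.0
```

Scaled: -15 cm / 75 = -0.2, -13 cm / 75 = -0.1733.

send_rows([
  [[0, 0, -0.0067, 0, 0, 0], [0, 0, -0.0267, 0, 0, 0], [0, 0, -0.0533, 0, 0, 0], [0, 0, -0.0933, 0, 0, 0], [0, 0, -0.1333, 0, 0, 0], [0, 0, -0.1733, 0, 0, 0], [0, 0, -0.2, 0, 0, 0], [0, 0, -0.2, 0, 0, 0]],
])

```text
clock: 29.43
tool_pos: [0.6245, -0.2672, 0.1968]
orientation: [-179.6, -0.1, -90.0]
force: [1.2, -0.9, 0.3]
opening: 0.042
gripper_force: 29.9
```

```bash
python3 go.py; python3 - <<'E'
from h import *
from plant import ctrl
s=ctrl.snapshot('scene');h=cv2.cvtColor(s['img'],cv2.COLOR_RGB2HSV)
m=cv2.inRange(h,(0,160,90),(4,255,255))|cv2.inRange(h,(174,160,90),(180,255,255));k,l,st,c=cv2.connectedComponentsWithStats(m)
print([(st[i].tolist(),c[i].round(1).tolist()) for i in range(1,k) if st[i,4]>30])
p=ctrl.get_obs()['tool_pos'];print(proj(s,[p+[0,0,d] for d in(-.04,.035,.059)]))
E
```

```text
29.4333 [ 624.5 -267.2  196.8] [-1.796e+02 -1.000e-01 -9.000e+01] open 42.0 grip 29.9 F [ 1.2 -0.9  0.3] q [ -7.  22.  -2.   0. -66.   7.]
[([142, 35, 7, 10, 48], [144.6, 40.2]), ([399, 135, 16, 13, 179], [406.7, 141.2]), ([406, 161, 11, 6, 40], [410.6, 164.0]), ([178, 224, 28, 22, 94], [191.5, 234.5]), ([431, 382, 92, 38, 1791], [462.9, 404.1]), ([413, 391, 18, 13, 149], [421.1, 396.8])]
[[399.8817842  192.39988534]
 [404.2718943  149.75580532]
 [405.67548628 135.41312575]]
```

Scaled: -12 cm / 75 = -0.16, 11.7 cm / 75 = 0.156.

send_rows([
  [[0, 0.0133, 0, 0, 0, 0], [0, 0.04, 0, 0, 0, 0], [-0.004, 0.0733, 0, 0, 0, 0], [-0.02, 0.1067, 0, 0, 0, 0], [-0.0467, 0.1333, 0, 0, 0, 0], [-0.08, 0.1493, 0, 0, 0, 0], [-0.12, 0.156, 0, 0, 0, 0], [-0.16, 0.156, 0, 0, 0, 0]],
])

```text
clock: 30.15
tool_pos: [0.5022, -0.1458, 0.1896]
orientation: [179.8, 0.0, -90.1]
force: [0.4, -0.5, -0.4]
opening: 0.0423
gripper_force: 29.9
```

Scaled: -23 cm / 75 = -0.3067, -21 cm / 75 = -0.28, -11 degrees / 120 = -0.0917.

send_rows([
  [[-0.04, 0, 0, 0, 0, 0], [-0.08, 0, 0, 0, 0, -0.0083], [-0.12, 0, 0, 0, 0, -0.0167], [-0.16, 0, 0, 0, 0, -0.0333], [-0.2, 0, 0, 0, 0, -0.05], [-0.24, 0, 0, 0, 0, -0.0667], [-0.28, 0, 0, 0, 0, -0.0833], [-0.3067, 0, 0, 0, 0, -0.0917]],
])

```text
clock: 30.82
tool_pos: [0.5039, 0.0851, 0.1895]
orientation: [179.9, -0.0, -78.9]
force: [0.6, -0.2, -1.8]
opening: 0.0418
gripper_force: 29.9
```

```bash
python3 go.py 505.5 208.3 150 -77.1
```

```text
30.8167 [503.9  85.1 189.5] [179.9  -0.  -78.9] open 41.8 grip 29.9 F [ 0.6 -0.2 -1.8] q [ 32.   7. -23.  -0. -61. -20.]
[-12.06  -2.55   3.94] [ 0.1 -0.  -1.8]
```

Scaled: -12.06 cm / 75 = -0.1608, -2.55 cm / 75 = -0.034, -1.8 degrees / 120 = -0.015.

send_rows([
  [[-0.0267, -0.0053, 0, 0, 0, -0.0042], [-0.06, -0.012, 0, 0, 0, -0.0083], [-0.0933, -0.0187, 0.0067, 0, 0, -0.015], [-0.124, -0.0253, 0.02, 0, 0, -0.015], [-0.1467, -0.0307, 0.0333, 0, 0, -0.015], [-0.16, -0.0333, 0.0467, 0, 0, -0.015], [-0.1608, -0.034, 0.06, 0, 0, -0.015], [-0.1608, -0.034, 0.0733, 0, 0, -0.015]],
])

```text
clock: 31.48
tool_pos: [0.5066, 0.2062, 0.1342]
orientation: [179.9, -0.1, -77.2]
force: [-0.3, 0.1, -1.7]
opening: 0.0418
gripper_force: 29.9
```

Scaled: 4 cm / 75 = 0.0533, 3 cm / 75 = 0.04.

send_rows([
  [[0, 0, 0.02, 0, 0, 0], [0, 0, 0.04, 0, 0, 0], [0, 0, 0.0533, 0, 0, 0], [0, 0, 0.0533, 0, 0, 0], [0, 0, 0.0533, 0, 0, 0]],
])

```text
clock: 31.9
tool_pos: [0.5073, 0.2058, 0.0955]
orientation: [179.9, -0.1, -77.3]
force: [0.2, 1.1, 0.1]
opening: 0.0419
gripper_force: 29.9
```

```bash
python3 go.py 505.5 208.3 51 -77.1
```

```text
31.9 [507.3 205.8  95.5] [ 1.799e+02 -1.000e-01 -7.730e+01] open 41.9 grip 29.9 F [0.2 1.1 0.1] q [ 43.  16. -25.   0. -49. -30.]
[-0.29  0.11  4.45] [ 0.1 -0.1 -0.2]
```

Scaled: 4.4 cm / 75 = 0.0587, 4.3 cm / 75 = 0.0573.

send_rows([
  [[-0.0037, 0.0016, 0.0067, 0, 0, 0], [-0.0037, 0.0016, 0.016, 0, 0, 0], [-0.0037, 0.0016, 0.0253, 0, 0, 0], [-0.0037, 0.0016, 0.0347, 0, 0, 0], [-0.0037, 0.0016, 0.044, 0, 0, 0], [-0.0037, 0.0016, 0.052, 0, 0, 0], [-0.0037, 0.0016, 0.0573, 0, 0, 0], [-0.0037, 0.0016, 0.0587, 0, 0, 0]],
])

```text
clock: 32.57
tool_pos: [0.5053, 0.209, 0.051]
orientation: [179.9, -0.0, -77.2]
force: [-0.2, -0.3, -1.2]
opening: 0.0418
gripper_force: 29.9
```

Scaled: 0.1 cm / 75 = 0.0013.

send_rows([
  [[0, 0, 0, 0, 0, 0], [0, 0, 0.0013, 0, 0, 0]],
])

```text
clock: 32.73
tool_pos: [0.506, 0.2095, 0.0513]
orientation: [-180.0, 0.0, -77.2]
force: [-0.2, -0.8, -2.0]
opening: 0.0421
gripper_force: 29.9
```

Bottle is at the floor and the force is low, so I'll release, withdraw and check with the last picture.

send_rows([
  [[0, 0, 0, 0, 0, 0], [0, 0, 0, 0, 0, 0], [0, 0, 0, 0, 0, 0], [0, 0, 0, 0, 0, 0]],
], fingers=0.7)

```text
clock: 33.07
tool_pos: [0.5059, 0.2094, 0.0514]
orientation: [-180.0, 0.0, -77.2]
force: [-0.1, -1.0, 0.0]
opening: 0.0601
gripper_force: 0.0
```

Scaled: -17 cm / 75 = -0.2267, -15 cm / 75 = -0.2.

send_rows([
  [[0, 0, -0.0133, 0, 0, 0], [0, 0, -0.04, 0, 0, 0], [0, 0, -0.08, 0, 0, 0], [0, 0, -0.12, 0, 0, 0], [0, 0, -0.16, 0, 0, 0], [0, 0, -0.2, 0, 0, 0], [0, 0, -0.2267, 0, 0, 0], [0, 0, -0.2267, 0, 0, 0]],
])

```text
clock: 33.73
tool_pos: [0.5079, 0.2104, 0.2273]
orientation: [-179.5, 0.2, -77.2]
force: [1.0, 0.2, 0.6]
opening: 0.0618
gripper_force: 0.0
```

Scaled: 20 cm / 75 = 0.2667, 18 cm / 75 = 0.24.

send_rows([
  [[0.04, 0, 0, 0, 0, 0], [0.08, 0, 0, 0, 0, 0], [0.12, 0, 0, 0, 0, 0], [0.16, 0, 0, 0, 0, 0], [0.2, 0, 0, 0, 0, 0], [0.24, 0, 0, 0, 0, 0], [0.2667, 0, 0, 0, 0, 0], [0.2667, 0, 0, 0, 0, 0]],
])

```text
clock: 34.4
tool_pos: [0.5501, 0.0112, 0.2214]
orientation: [180.0, -0.0, -77.4]
force: [-0.1, -0.3, -0.3]
opening: 0.0612
gripper_force: 0.0
```

```bash
python3 go.py; python3 - <<'E'
from h import *
from plant import ctrl
S={n:ctrl.snapshot(n) for n in('scene','top')}
pickle.dump(S,open('pics/fin.pkl','wb'))
a=S['scene']['img'][130:350,150:440,::-1].copy();b=S['top']['img'][150:290,100:440,::-1].copy()
# expected seated projections: base z8 and top
for n,im,off in(('scene',a,(150,130)),('top',b,(100,150))):
    for x,y,h in((.5055,.2083,.107),(.4777,.3292,.068),(.4585,-.3164,.110),(.4663,-.247,.075)):
        u=proj(S[n],[[x,y,h]])[0]-off;cv2.circle(im,tuple(u.round().astype(int).tolist()),1,(0,255,255),-1)
a=cv2.resize(a,(540,410),interpolation=2)[:,:];b=cv2.resize(b,(460,190),interpolation=2)
c=cv2.resize(S['top']['img'][190:290,105:215,::-1],(260,236),interpolation=2)
out=np.zeros((600,800,3),np.uint8);out[:410,:540]=a;out[410:,:460]=b;out[:236,540:]=c
d=cv2.resize(S['top']['img'][215:285,350:440,::-1],(260,202),interpolation=2);out[240:442,540:]=d
cv2.imwrite('pics/fin.png',out)
E
```

```text
34.4 [550.1  11.2 221.4] [180.   -0.  -77.4] open 61.2 grip 0.0 F [-0.1 -0.3 -0.3] q [ 22.   9. -16.   0. -65.  -9.]
```

View pics/fin.png

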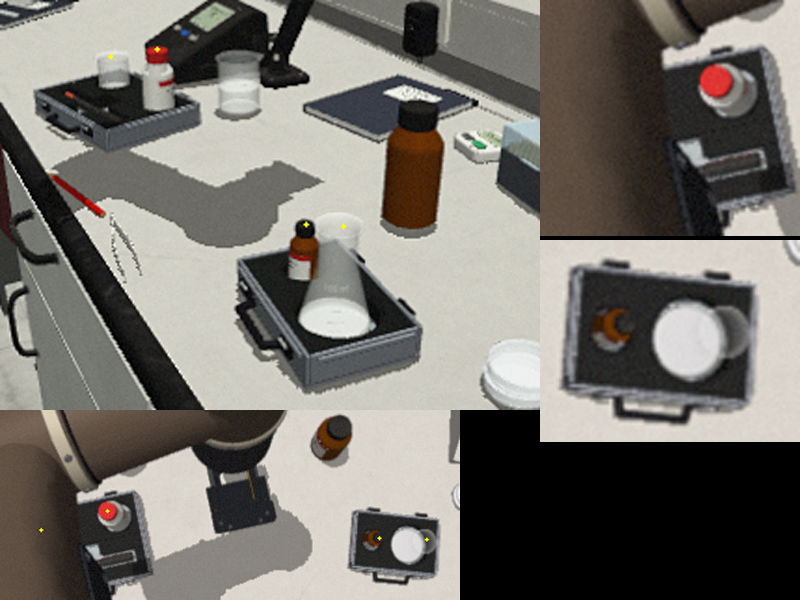

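The last picture shows every item at its predicted seated height, with the cap and rim centres on the yellow marks. The large amber bottle and large beaker look undisturbed, and the arm is clear of everything. Handing in.

```bash
python3 -c "
from plant import ctrl
print(ctrl.close_job())"
```

```text
the job is handed in; nothing more can be done
None
```

Both kits are packed and the job was handed in at about 34 s of the 128 s allowed; the last picture showed all five items seated and the large amber bottle and large beaker still upright in place, but no verdict came back.

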